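# Set up a flat bar over the drilling plate

### The arm

A 7-joint arm with a two-finger parallel gripper is mounted at the origin on the work surface. World frame = base frame: x ahead of the robot, y to its left, z up, the work surface at z = 0. Lengths are in m, angles in rad, forces in N, time in s.
With the tool pointing down it reaches from about 0.4 to 0.85 m from the base axis. Payload 10.4 kg.
Tool frame: the origin (TCP) lies at the very end of the fingers, on their centre line; the grasp point (between the pads) lies 19 mm behind it; z points along the fingers, y is the line along which they close (so a half turn about z gives the same grasp; the last joint's range is limited). The gripper opens to 85 mm and grips with 20 to 120 N. Pads are 22 mm wide; open, the fingers measure 114 mm over their backs; the gripper's body (76 mm by 85 mm) begins 54 mm behind the grasp point. The pads swing forward as they close: fully open they stand 13 mm farther back than shut.
Start: joints at [1.234, 0.332, -0.065, 1.46, 0.022, 1.35, -0.088], TCP at [0.193, -0.594, 0.193] pointing down, gripper open.
Joint ranges: [-2.6, 2.6], [-0.5, 2.12], [-1.47, 1.34], [0.16, 2.42], [-1.27, 4.41], [0.06, 2.06], [-2.6, 2.6]. Speed limits (rad/s): [2.22, 2.22, 2.79, 2.79, 3.14, 3.14, 3.14].

### API

Orientations are given as a unit quaternion [x, y, z, w].
In Python, from workcell import manip, vision, order gives the robot as it stands. The module is installed in compiled form; this text tells all that it offers.
- The arm moves only by the tool move_arm, never from a script. Its argument "motion" is a list of rows, each a list of 3 entries, a list of its own where there are three numbers: the shift along the tool's x, y, z scaled (see below), then the turn, a rotation vector about the tool's x, y, z scaled (see below), then the opening, from -1 (shut) to 1 (fully open). In form: [[[dx, dy, dz], [wx, wy, wz], hand], ...]. A call has 1 to 12 rows; each row shifts and turns the commanded pose from where the row before left it, along the tool's axes as they then stand; what a row does not reach is not made up. The controller multiplies each number of a shift by 0.75 m and each number of a turn by pi/4 rad. A row lasts 1/10 s, in which the tool goes at most 50 mm and 8.59 degrees, less where a joint would pass 70% of its speed; a pose out of reach is approached as far as the arm can. A call with a number of a shift or a turn outside -1 to 1 is refused whole. A call with a gripper value outside its range is refused whole. The fingers move at their own pace and stop on an object; "newtons" is the grip in N (left out, the last holds). Time passes only in rows, so rows that do not move let the fingers close. It gives the time, the measured TCP pose, the force, the opening and the grip force at its end, in the units of the state.
- manip.get_obs(): the state, without advancing time (a new reading comes with each control period).
- vision.camera(name): name is "scene" or "top" or "wrist"; returns a dict with "pixels" (480x640x3 uint8, red, green, blue), "fx", "fy", "cx", "cy" (pixels), "R" (3x3) and "t" (3): a world point X has camera coordinates R X + t. Camera axes: x right, y down, z forward; pixel columns grow to the right and rows downward; lengths in m; the calibration is good to about 2 mm. The wrist camera is an equidistant fisheye: a pixel r from the principal point sees the ray r / f radians off the axis. A picture is of the moment at which its call begins. There is no depth.
- order.hand_in(): hands the job in; it is judged then, once.
The state is a dict: "clock": time; "joint_pos": joint angles; "joint_velocities": joint speeds; "tau": joint torques, N m; "position": TCP position; "ee_rot": TCP orientation; "ft_force": force on the tool from outside, world axes, zero at the start; "torque": the same for the moment, N m; "grip_width": opening from 0.0 (shut) to 1.0 (fully open); "grasp_force": force on a finger pad.
Only numpy, scipy, OpenCV 4.12 (cv2) and the standard library are available. Lean on these libraries where they do the work, as an engineer would, in place of code of your own. Each camera call takes 0.05 s, during which the arm holds its last target. There are 200 camera calls.

### The job

Get the flat bar ready for drilling: stand the two matching tall riser blocks on the drilling plate, one centred in each white-outlined seat either side of the hole, then lay the flat bar level across both of them, left to right with its centre over the plate's hole, and finally stand the brass drill bush, flange down, on the bar centred on the bar's marked hole. Leave the odd low block and the tape roll where they lie.

Things in the scene. Friction and masses are not known exactly. Their poses are not given: they have to be found in the camera images.
- plate: fixed grey plate on the bench, 150 (own x) x 190 (own y) x 15 mm thick; origin at the centre of its UNDERSIDE, top 15 mm higher; x points away from the robot, y left (yaw within 20 deg). Through hole, 24 mm diameter, at its centre. Two flat painted white outlines, 72 (along x) x 32 mm (along y), are the seats: centred at x = 0, y = +42 mm (left) and y = -42 mm (right)
- riser_a: one of two identical loose steel riser blocks, a rectangular block 70 long (own x) x 30 wide (own y) x 40 high (z), edges square, three small dark cross holes drawn on each long side; stands on its 70 x 30 face, about 0.6 kg; origin at the centre of its underside. Interchangeable with riser_b
- riser_b: one of two identical loose steel riser blocks, a rectangular block 70 long (own x) x 30 wide (own y) x 40 high (z), edges square, three small dark cross holes drawn on each long side; stands on its 70 x 30 face, about 0.6 kg; origin at the centre of its underside. Interchangeable with riser_a
- bar: loose flat bright aluminium bar to be drilled, 130 long (own y) x 40 wide (own x) x 12 thick (z), about 0.35 kg, lying flat, a black 10 mm disc marks its hole-to-be at the centre of its top; origin at the centre of its underside
- bush: loose brass drill bush, a round collar standing on its flange: flange 44 diameter x 8 high at the bottom, above it a plain round neck 30 diameter, 34 high in all, bored through its axis (12 mm bore in the neck); about 0.14 kg; origin at the centre of its underside, z up its axis
- low_block: odd low steel block, not to be used: 55 long (own x) x 30 wide (own y) x 22 high, loose; same steel and cross holes as the risers but shorter and lower; origin at the centre of its underside
- tape_roll: loose pale paper tape roll lying flat, ring 68 outside, 48 inside diameter, 20 high; a bystander, not to be used; origin at the centre of its underside
Not all that is in view belongs to the job. What is shaped like the riser_b but green is not meant. Several things have the shape of the bar; the one meant has the colours described above.

How it is judged:
By the outcome, as a careful person would: the job done as asked, in the order asked, and still so for the second after the job is handed in, with the robot touching nothing.
It also fails if it takes over 115 s, if anything falls off the work surface, if the arm or the gripper's body presses on something with over 40 N, if the wrist force passes 120 N, or if a joint passes its speed limit or range.

## Working session

There is one attempt and no reset: what is moved stays moved. The work goes in short steps, Python scripts to look and compute and a tool call to move; the robot and the scene stay as the last step left them, time stands still between calls to the robot, and variables do not carry over. Pictures are saved under pics/ and viewed, at most 14 in all, crops included, and the job is handed in when it is done.

Besides the shell and the picture viewer there is one more tool, called after "Call:" as name(argument=value, ...), one argument or row to a line, values as JSON. move_arm: Moves the arm, as the interface text tells. Its arguments: {"type":"object","properties":{"motion":{"type":"array"},"newtons":{"type":"number"}},"required":["motion"]}

```bash
mkdir -p pics; ls
python3 - <<'E'
from workcell import manip, vision, order
import cv2,pickle
o=manip.get_obs(); print(o)
d={}
for n in ("scene","top","wrist"):
    c=vision.camera(n); d[n]=c; cv2.imwrite(f"pics/{n}0.png",c["pixels"][:,:,::-1]); print(n,c["fx"],c["fy"],c["cx"],c["cy"],c["R"],c["t"])
pickle.dump(d,open("v0.pkl","wb"))
E
```

```text
pics
{'clock': 0.0, 'joint_pos': array([ 1.23443061,  0.3328495 , -0.06468556,  1.46096895,  0.0215883 ,
        1.34989606, -0.0885119 ]), 'joint_velocities': array([-8.43884020e-04, -2.10166037e-05, -7.34965145e-04, -1.44408091e-03,
        1.00339859e-03,  1.95602416e-03, -1.94276017e-03]), 'tau': array([ 5.28237490e-05, -6.25457954e+01,  4.90501081e-02, -3.91609454e+01,
        1.62759831e-02,  9.77545656e-03, -4.62634023e-05]), 'position': array([ 0.19275306, -0.59407106,  0.19241671]), 'ee_rot': array([ 9.87719364e-01,  1.56236835e-01, -1.41544476e-04, -6.99282388e-04]), 'ft_force': array([-0.11117578,  0.18361987,  0.50151191]), 'torque': array([ 0.01435651, -0.0233562 , -0.0148384 ]), 'grasp_force': 0.0, 'grip_width': 1.0028332749022313}
scene 463.9100504576325 463.9100504576325 319.245259065931 238.740786927024 [[-0.50731201  0.86149382 -0.02151542]
 [ 0.46051359  0.24991289 -0.85174573]
 [-0.7283967  -0.44200898 -0.52351342]] [ 0.31275808 -0.20147846  1.4917488 ]
top 442.19536356923777 442.19536356923777 318.7891835951852 239.9912695900072 [[ 0.01075639 -0.9997775  -0.01814511]
 [-0.99795146 -0.00958876 -0.0632529 ]
 [ 0.06306484  0.01878831 -0.99783256]] [-0.05799951  0.53472246  0.86202774]
wrist 371.64829954431775 371.64829954431775 318.2239916369517 243.81014795758978 [[ 0.30936027 -0.95094387 -0.00140678]
 [-0.91006909 -0.29649134  0.28959823]
 [-0.27580876 -0.08830992 -0.95714726]] [-0.6247818  -0.0378226   0.38002548]
```

View pics/top0.png

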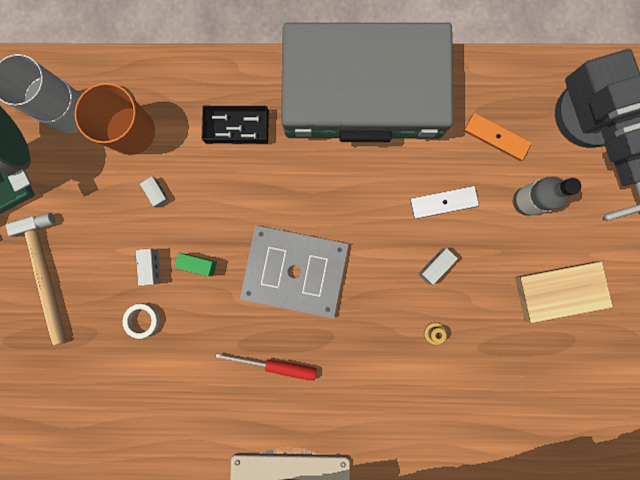

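View pics/scene0.png

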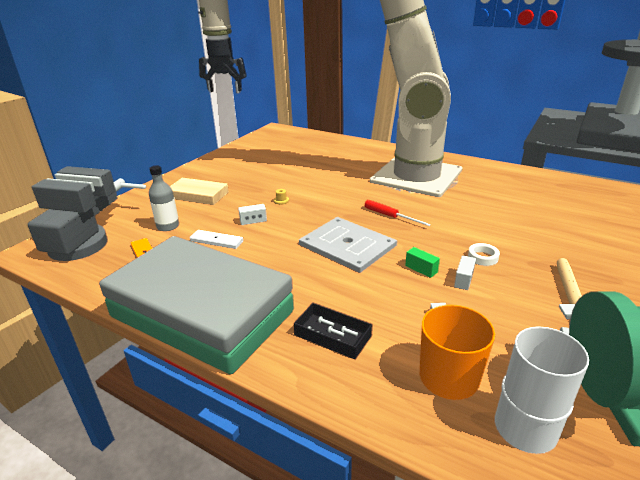

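```bash
cat > h.py <<'E'
import numpy as np, cv2, pickle
from scipy.spatial.transform import Rotation as Ro
def ray(c,p,fish=False):
    x=(p[0]-c["cx"])/c["fx"]; y=(p[1]-c["cy"])/c["fy"]
    if fish:
        r=np.hypot(x,y); s=np.sin(r)/max(r,1e-9); d=np.array([x*s,y*s,np.cos(r)])
    else: d=np.array([x,y,1.])
    R=np.asarray(c["R"]); return -R.T@c["t"], R.T@d/np.linalg.norm(d)
def onz(c,p,z,fish=False):
    o,d=ray(c,p,fish); return o+d*(z-o[2])/d[2]
def tri(*rays):
    A=0;b=0
    for o,d in rays:
        P=np.eye(3)-np.outer(d,d); A=A+P; b=b+P@o
    X=np.linalg.solve(A,b); return X,[np.linalg.norm((np.eye(3)-np.outer(d,d))@(X-o))*1000 for o,d in rays]
def proj(c,X,fish=False):
    v=np.asarray(X)@np.asarray(c["R"]).T+c["t"]
    if fish:
        n=np.linalg.norm(v[...,:2],axis=-1); th=np.arctan2(n,v[...,2]); k=th/np.maximum(n,1e-9)
        u=v[...,:2]*k[...,None]
    else: u=v[...,:2]/v[...,2:]
    return u*c["fx"]+[c["cx"],c["cy"]]
def montage(img,boxes,s,cols,name):
    t=[cv2.resize(img[y:y+h,x:x+w,::-1],None,fx=s,fy=s,interpolation=cv2.INTER_CUBIC) for x,y,w,h in boxes]
    rows=[np.hstack(t[i:i+cols]) for i in range(0,len(t),cols)]
    cv2.imwrite(name,np.vstack(rows))
E
python3 - <<'E'
from h import *
d=pickle.load(open("v0.pkl","rb")); c=d["top"]
montage(c["pixels"],[(125,240,50,50),(415,240,50,50),(130,168,50,50),(410,308,50,50),(420,178,50,50),(172,240,50,50)],5,3,"pics/m0.png")
for n,p,z in [("A",(147,266),.04),("B",(440,266),.04),("low",(153,192),.022),("bar",(445,202),.012),("bush",(435,333),.034),("hole",(294,271),.015),("tape",(141,321),.02),("green",(195,264),.04)]:
    print(n,onz(c,p,z).round(3))
E
```

```text
A [0.48 0.28 0.04]
B [ 0.486 -0.286  0.04 ]
low [0.628 0.28  0.022]
bar [ 0.614 -0.304  0.012]
bush [ 0.358 -0.277  0.034]
hole [ 0.473 -0.004  0.015]
tape [0.372 0.296 0.02 ]
green [0.485 0.186 0.04 ]
```

View pics/m0.png

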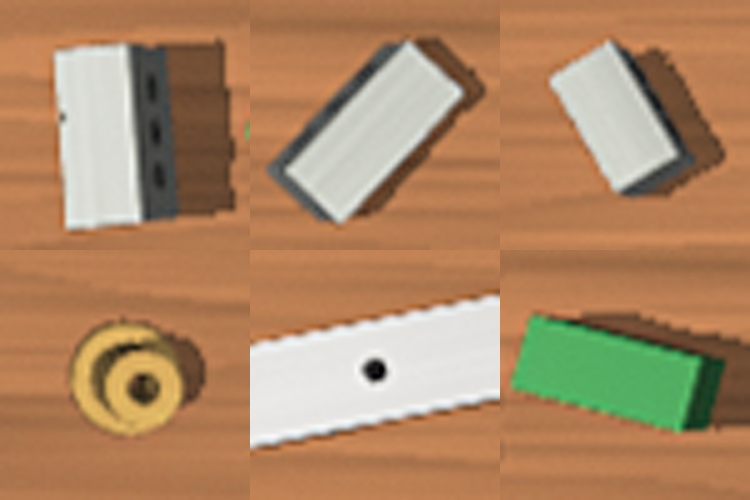

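```bash
cat > plan.py <<'E'
import sys
from h import *
from workcell import manip
def plan(*args):
    """targets (x,y,z,yawdeg) one after the other: turn first, then shift; prints n x per-row numbers"""
    o=manip.get_obs(); p=o["position"]; R=Ro.from_quat(o["ee_rot"])
    print("now",p.round(4),"yaw",np.degrees(np.arctan2(*R.as_matrix()[[1,0],[0,0]])).round(2),"F",o["ft_force"].round(1),"w",round(o["grip_width"],3),"g",round(o["grasp_force"],1),"t",round(o["clock"],1),"q",o["joint_pos"].round(2))
    for t in args:
        T=Ro.from_euler("Z",t[3],degrees=True)*Ro.from_quat([1,0,0,0])
        w=(R.inv()*T).as_rotvec(); n=int(np.ceil(np.linalg.norm(w)/.13))
        s=T.inv().apply(np.array(t[:3])-p)/.75; m=int(np.ceil(np.linalg.norm(s)*.75/.04))
        print(t,"turn total",(w/(np.pi/4)).round(4),"n",n,"each",(w/(np.pi/4)/max(n,1)).round(4),"| shift total",s.round(4),"n",m,"each",(s/max(m,1)).round(4))
        p=np.array(t[:3]); R=T
if __name__=="__main__": plan(*[tuple(map(float,a.split(","))) for a in sys.argv[1:]])
E
python3 plan.py .46,-.28,.26,0
python3 - <<'E'
from h import *
d=pickle.load(open("v0.pkl","rb")); c=d["wrist"]
R=Ro.from_quat([0.98772,.156237,-.00014,-.0007]); o=-np.asarray(c["R"]).T@c["t"]
print("cam in tool",R.inv().apply(o-[.19275,-.59407,.19242]).round(4), (np.asarray(c["R"])@R.as_matrix()).round(3))
E
```

```text
now [ 0.1928 -0.5942  0.1926] yaw 17.98 F [1.2 0.3 0.2] w 1.002 g 0.0 t 0.1 q [ 1.23  0.33 -0.06  1.46  0.02  1.35 -0.09]
(0.46, -0.28, 0.26, 0.0) turn total [-1.300e-03  3.000e-04  3.996e-01] n 3 each [-4.000e-04  1.000e-04  1.332e-01] | shift total [ 0.3562 -0.4189 -0.0898] n 11 each [ 0.0324 -0.0381 -0.0082]
cam in tool [ 0.0743  0.0004 -0.1814] [[ 0.001  1.    -0.   ]
 [-0.957  0.001 -0.29 ]
 [-0.29   0.     0.957]]
```

Call:
move_arm(
  motion=[
    [[0, 0, -0.03], [0, 0, 0.1332], 1],
    [[0, 0, -0.03], [0, 0, 0.1332], 1],
    [[0, 0, -0.03], [0, 0, 0.1332], 1],
  ],
)

```text
clock: 0.45
position: [0.1928, -0.5942, 0.2612]
ee_rot: [1.0, -0.002, -0.0, -0.0]
ft_force: [-0.6, 0.3, 0.7]
grip_width: 1.001
grasp_force: 0.0
```

Call:
move_arm(
  motion=[
    [[0.03, -0.036, 0], [0, 0, 0], 1],
    [[0.03, -0.036, 0], [0, 0, 0], 1],
    [[0.03, -0.036, 0], [0, 0, 0], 1],
    [[0.03, -0.036, 0], [0, 0, 0], 1],
    [[0.03, -0.036, 0], [0, 0, 0], 1],
    [[0.03, -0.036, 0], [0, 0, 0], 1],
    [[0.03, -0.036, 0], [0, 0, 0], 1],
    [[0.03, -0.036, 0], [0, 0, 0], 1],
    [[0.03, -0.036, 0], [0, 0, 0], 1],
    [[0.03, -0.036, 0], [0, 0, 0], 1],
    [[0.03, -0.036, 0], [0, 0, 0], 1],
    [[0.03, -0.036, 0], [0, 0, 0], 1],
  ],
)

```text
clock: 1.65
position: [0.4636, -0.2692, 0.2606]
ee_rot: [1.0, -0.0, -0.0, 0.0]
ft_force: [1.4, -0.2, -0.1]
grip_width: 1.001
grasp_force: 0.0
```

Call:
move_arm(
  motion=[
    [[0, 0, 0], [0, 0, 0], 1],
    [[0, 0, 0], [0, 0, 0], 1],
    [[0, 0, 0], [0, 0, 0], 1],
  ],
)

```text
clock: 1.95
position: [0.4622, -0.2715, 0.2605]
ee_rot: [1.0, -0.001, -0.0, 0.0]
ft_force: [0.4, 0.6, -0.2]
grip_width: 0.996
grasp_force: 0.0
```

```bash
python3 plan.py .46,0,.26,0
cat > snap.py <<'E'
import sys
from h import *
from workcell import vision
n=sys.argv[1]; c=vision.camera("wrist"); pickle.dump(c,open(n+".pkl","wb")); cv2.imwrite(f"pics/{n}.png",c["pixels"][:,:,::-1])
E
python3 snap.py w1
```

```text
now [ 0.4622 -0.2715  0.2605] yaw -0.09 F [ 0.4  0.6 -0.2] w 0.996 g 0.0 t 1.9 q [ 0.75  0.13 -0.33  1.58  0.04  1.45 -1.16]
(0.46, 0.0, 0.26, 0.0) turn total [ 0.0004  0.0007 -0.002 ] n 1 each [ 0.0004  0.0007 -0.002 ] | shift total [-0.0029 -0.3621  0.0007] n 7 each [-0.0004 -0.0517  0.0001]
```

View pics/w1.png

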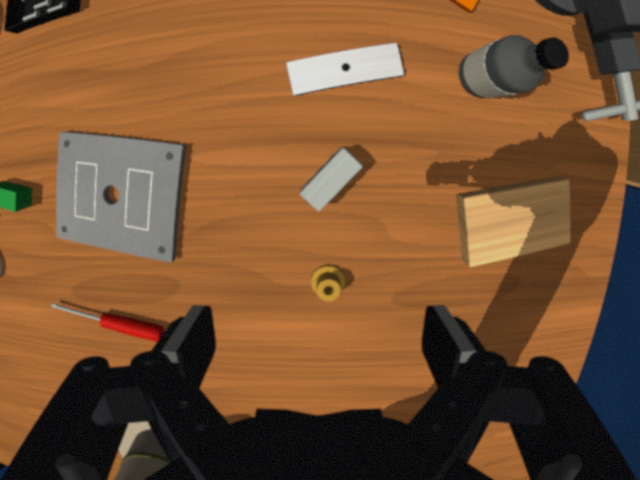

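```bash
cat > meas.py <<'E'
from h import *
def blob(c,seed,z,fish,rad=40,smax=45,vmin=165):
    """bright unsaturated blob nearest seed pixel: centroid pixel, world rect at height z"""
    hsv=cv2.cvtColor(c["pixels"],cv2.COLOR_RGB2HSV)
    m=((hsv[...,1]<smax)&(hsv[...,2]>vmin)).astype(np.uint8)
    n,l,st,ce=cv2.connectedComponentsWithStats(m)
    k=min((i for i in range(1,n) if st[i,4]>40),key=lambda i:np.hypot(*(ce[i]-seed)))
    cs,_=cv2.findContours((l==k).astype(np.uint8),cv2.RETR_EXTERNAL,cv2.CHAIN_APPROX_NONE)
    ct=max(cs,key=len)[:,0].astype(float)
    h=cv2.convexHull(ct.astype(np.float32))[:,0]; M=cv2.moments(h)
    cen=np.array([M["m10"]/M["m00"],M["m01"]/M["m00"]])
    W=np.array([onz(c,p,z,fish)[:2] for p in ct])
    (a,b),(w,hh),ang=cv2.minAreaRect((W*1000).astype(np.float32))
    if w<hh: w,hh,ang=hh,w,ang+90
    return cen,np.array([a,b])/1000,(round(w,1),round(hh,1)),round((ang+90)%180-90,2)
E
python3 - <<'E'
from meas import *
t=pickle.load(open("v0.pkl","rb"))["top"]; w=pickle.load(open("w1.pkl","rb"))
for n,pt,pw,z in [("B",(440,266),(331,180),.04),("bar",(445,202),(345,68),.012),("seatL",(274,267),(86,191),.015),("seatR",(315,276),(139,199),.015),("A",(145,266),None,.04),("low",(153,190),None,.022)]:
    a=blob(t,pt,z,False); print(n,"top",a)
    if pw:
        b=blob(w,pw,z,True); print("   w",b); print("   tri",tri(ray(t,a[0]),ray(w,b[0],True)))
E
```

```text
B top (array([439.49730415, 265.78020932]), array([ 0.48618597, -0.2849277 ]), (68.8, 28.8), -43.15)
   w (array([330.44016672, 179.87660415]), array([ 0.48706787, -0.28505814]), (67.6, 27.4), -42.9)
   tri (array([ 0.48675416, -0.28536526,  0.03751502]), [np.float64(0.27839095340189435), np.float64(0.27839095340183206)])
bar top (array([444.26587149, 201.81569835]), array([ 0.61430835, -0.30219638]), (129.5, 40.5), -78.13)
   w (array([344.17576891,  67.89811724]), array([ 0.61597278, -0.30257123]), (129.6, 39.7), -78.04)
   tri (array([ 0.61380564, -0.30110832,  0.01647616]), [np.float64(0.12715745347580426), np.float64(0.12715745347576796)])
seatL top (array([273.08311346, 267.03759894]), array([0.48080887, 0.03762732]), (78.5, 38.6), -10.72)
   w (array([ 85.16583817, 189.83291908]), array([0.48172919, 0.03898703]), (77.6, 37.7), -10.78)
   tri (array([0.48166408, 0.03786916, 0.01505527]), [np.float64(0.9955115053040485), np.float64(0.9955115053038879)])
seatR top (array([314.52244444, 275.42777778]), array([ 0.46513306, -0.04486979]), (77.9, 38.1), -10.62)
   w (array([137.82183145, 198.7168768 ]), array([ 0.4661149 , -0.04365396]), (77.6, 37.6), -10.38)
   tri (array([ 0.4659173 , -0.04455171,  0.0146268 ]), [np.float64(0.9697535551811783), np.float64(0.9697535551811135)])
A top (array([143.961738  , 266.96984436]), array([0.47852847, 0.28560211]), (69.9, 28.5), 6.43)
low top (array([151.9103079 , 190.98661312]), array([0.63012402, 0.28245023]), (53.7, 29.0), 32.06)
```

```bash
python3 plan.py .4867,-.2852,.12,-43 .4867,-.2852,.007,-43 .4867,-.2852,.12,-43 .4867,-.2852,.12,-10.7 .4812,.0384,.12,-10.7 .4812,.0384,.0235,-10.7
```

```text
now [ 0.4621 -0.2717  0.2606] yaw -0.12 F [ 0.3 -0.8  0.9] w 1.002 g 0.0 t 2.0 q [ 0.75  0.13 -0.33  1.57  0.04  1.45 -1.16]
(0.4867, -0.2852, 0.12, -43.0) turn total [5.000e-04 4.000e-04 9.528e-01] n 6 each [1.000e-04 1.000e-04 1.588e-01] | shift total [ 0.0362 -0.0092  0.1874] n 4 each [ 0.0091 -0.0023  0.0469]
(0.4867, -0.2852, 0.007, -43.0) turn total [0. 0. 0.] n 0 each [0. 0. 0.] | shift total [0.     0.     0.1507] n 3 each [0.     0.     0.0502]
(0.4867, -0.2852, 0.12, -43.0) turn total [0. 0. 0.] n 0 each [0. 0. 0.] | shift total [ 0.      0.     -0.1507] n 3 each [ 0.      0.     -0.0502]
(0.4867, -0.2852, 0.12, -10.7) turn total [ 0.      0.     -0.7178] n 5 each [ 0.      0.     -0.1436] | shift total [0. 0. 0.] n 0 each [0. 0. 0.]
(0.4812, 0.0384, 0.12, -10.7) turn total [0. 0. 0.] n 0 each [0. 0. 0.] | shift total [-0.0873 -0.4226  0.    ] n 9 each [-0.0097 -0.047   0.    ]
(0.4812, 0.0384, 0.0235, -10.7) turn total [0. 0. 0.] n 0 each [0. 0. 0.] | shift total [0.     0.     0.1287] n 3 each [0.     0.     0.0429]
```

Call:
move_arm(
  motion=[
    [[0, 0, 0], [0, 0, 0.1588], 1],
    [[0, 0, 0], [0, 0, 0.1588], 1],
    [[0, 0, 0], [0, 0, 0.1588], 1],
    [[0, 0, 0], [0, 0, 0.1588], 1],
    [[0, 0, 0], [0, 0, 0.1588], 1],
    [[0, 0, 0], [0, 0, 0.1588], 1],
    [[0.009, -0.0023, 0.047], [0, 0, 0], 1],
    [[0.009, -0.0023, 0.047], [0, 0, 0], 1],
    [[0.009, -0.0023, 0.047], [0, 0, 0], 1],
    [[0.009, -0.0023, 0.047], [0, 0, 0], 1],
    [[0, 0, 0], [0, 0, 0], 1],
    [[0, 0, 0], [0, 0, 0], 1],
  ],
)

```text
clock: 3.2
position: [0.4869, -0.2845, 0.1204]
ee_rot: [0.931, -0.366, -0.0, 0.0]
ft_force: [0.5, 0.1, 0.8]
grip_width: 1.004
grasp_force: 0.0
```

```bash
python3 snap.py w2; python3 plan.py .4867,-.2852,.007,-43
python3 - <<'E'
from meas import *
t=pickle.load(open("v0.pkl","rb"))["top"]; w1=pickle.load(open("w1.pkl","rb")); w=pickle.load(open("w2.pkl","rb"))
s=proj(w,np.array([.4867,-.2852,.04]),True); print(s)
b=blob(w,s,.04,True); print(b)
print(tri(ray(t,blob(t,(440,266),.04,False)[0]),ray(w1,blob(w1,(331,180),.04,True)[0],True),ray(w,b[0],True)))
E
```

```text
now [ 0.4877 -0.2846  0.1216] yaw -42.93 F [0.1 0.2 1.7] w 0.998 g 0.0 t 3.2 q [ 0.69  0.27 -0.29  1.71  0.08  1.18 -1.93]
(0.4867, -0.2852, 0.007, -43.0) turn total [-0.0004 -0.0023  0.0015] n 1 each [-0.0004 -0.0023  0.0015] | shift total [-0.0005  0.0015  0.1528] n 3 each [-0.0002  0.0005  0.0509]
[319.43655425 236.99757195]
(array([318.34610017, 234.76549336]), array([ 0.48761353, -0.28481088]), (67.2, 27.3), -43.16)
(array([ 0.48706768, -0.28536092,  0.03666616]), [np.float64(0.6517530669534956), np.float64(0.20676414114309605), np.float64(0.7637406546297651)])
```

View pics/w2.png

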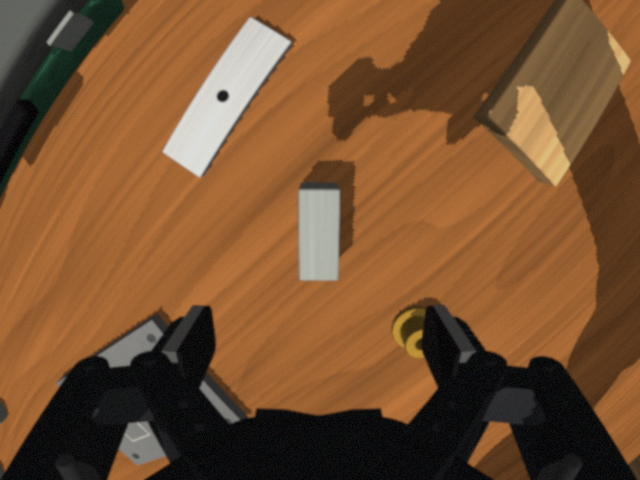

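Call:
move_arm(
  motion=[
    [[0, 0.001, 0.05], [0, 0, 0], 0.4],
    [[0, 0, 0.05], [0, 0, 0], 0.4],
    [[0, 0, 0.03], [0, 0, 0], 0.4],
    [[0, 0, 0.02], [0, 0, 0], 0.4],
    [[0, 0, 0.001], [0, 0, 0], 0.4],
    [[0, 0, 0], [0, 0, 0], -1],
    [[0, 0, 0], [0, 0, 0], -1],
    [[0, 0, 0], [0, 0, 0], -1],
    [[0, 0, 0], [0, 0, 0], -1],
    [[0, 0, 0], [0, 0, 0], -1],
    [[0, 0, 0], [0, 0, 0], -1],
  ],
  newtons=60,
)

```text
clock: 4.35
position: [0.487, -0.2845, 0.0066]
ee_rot: [0.931, -0.366, 0.0, 0.0]
ft_force: [0.7, -0.1, -0.3]
grip_width: -0.0
grasp_force: 0.0
```

```bash
python3 snap.py w3
python3 - <<'E'
from workcell import vision
from h import *
c=vision.camera("scene"); pickle.dump(c,open("s3.pkl","wb"))
w=pickle.load(open("w3.pkl","rb"))
a=cv2.resize(c["pixels"][130:250,170:330],(480,360),interpolation=cv2.INTER_CUBIC); b=w["pixels"][120:480,160:480]
cv2.imwrite("pics/m3.png",np.hstack([a,b])[:,:,::-1])
E
```

```text
(no output)
```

View pics/m3.png

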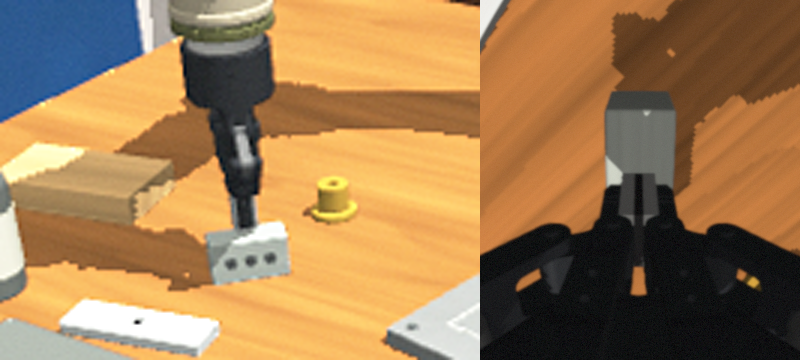

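```bash
python3 - <<'E'
from meas import *
s=pickle.load(open("s3.pkl","rb")); w=pickle.load(open("w3.pkl","rb"))
for z in (.0066,.03,.04,.05,.06):
    X=np.array([.487,-.2845,z]); a=proj(s,X); b=proj(w,X,True); print(z,"scene crop",((a-[170,130])*3).round(0),"wrist crop",(b-[160,120]).round(0))
E
python3 plan.py
```

```text
0.0066 scene crop [249. 267.] wrist crop [159. 159.]
0.03 scene crop [247. 244.] wrist crop [159. 178.]
0.04 scene crop [246. 234.] wrist crop [159. 188.]
0.05 scene crop [245. 224.] wrist crop [159. 198.]
0.06 scene crop [244. 214.] wrist crop [159. 210.]
now [ 0.4869 -0.2844  0.0065] yaw -42.88 F [-0.4  0.1 -0.6] w 0.002 g 0.0 t 4.5 q [ 0.68  0.39 -0.27  1.81  0.13  0.96 -1.97]
```

Call:
move_arm(
  motion=[
    [[0, 0, -0.04], [0, 0, 0], -1],
    [[0, 0, -0.04], [0, 0, 0], -1],
    [[0, 0, -0.03], [0, 0, 0], -1],
    [[0, 0, 0], [0, 0, 0], -1],
    [[0, 0, 0], [0, 0, 0], -1],
  ],
)

```text
clock: 4.95
position: [0.487, -0.2845, 0.0891]
ee_rot: [0.931, -0.366, 0.0, 0.0]
ft_force: [-0.4, -0.3, -0.8]
grip_width: 0.0
grasp_force: 0.0
```

```bash
python3 snap.py w4; python3 plan.py
python3 - <<'E'
from workcell import vision
from h import *
c=vision.camera("scene"); pickle.dump(c,open("s4.pkl","wb")); t=vision.camera("top"); pickle.dump(t,open("t4.pkl","wb"))
w=pickle.load(open("w4.pkl","rb"))
a=cv2.resize(c["pixels"][110:230,190:310],(480,480),interpolation=cv2.INTER_CUBIC); b=cv2.resize(w["pixels"][220:380,260:360],(300,480),interpolation=cv2.INTER_CUBIC)
cv2.imwrite("pics/m4.png",np.hstack([a,b])[:,:,::-1])
E
```

```text
now [ 0.4865 -0.2842  0.0883] yaw -42.88 F [-0.3  1.   0.4] w -0.0 g 0.0 t 5.0 q [ 0.69  0.3  -0.29  1.74  0.09  1.12 -1.94]
```

View pics/m4.png

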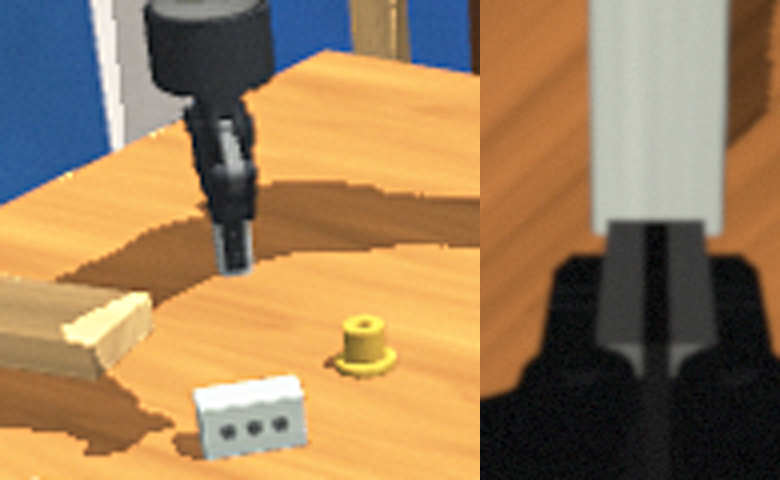

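Run:
```python
from meas import *
s=pickle.load(open("s4.pkl","rb")); w=pickle.load(open("w4.pkl","rb"))
X,e=tri(ray(s,(248.8,178)),ray(w,(318.3,294),True)); print(X,e)
R=Ro.from_euler("Z",-42.9,degrees=True)*Ro.from_quat([1,0,0,0]); P=np.array([.4868,-.2843,.0887])
print("tip in tool mm",R.inv().apply(X-P)*1000)
for y in (-.011,.0,.011):
  for z in (0,-.02,-.04): print(y,z,proj(w,P+R.apply([y,0,z]),True).round(0),proj(s,P+R.apply([y,0,z])).round(0))
for i in (3,4):pass
s3=pickle.load(open("s3.pkl","rb"));t4=pickle.load(open("t4.pkl","rb"))
print(blob(t4,(440,266),.04,False), blob(w,proj(w,np.array([.487,-.285,.04]),True),.04,True)[1:])
```

```text
[ 0.4893657  -0.28680472  0.12516804] [np.float64(4.226836998374217), np.float64(4.226836998374211)]
tip in tool mm [  3.5845009    0.08828967 -36.46803799]
-0.011 0 [319. 298.] [254. 191.]
-0.011 -0.02 [319. 316.] [254. 184.]
-0.011 -0.04 [319. 337.] [253. 177.]
0.0 0 [319. 280.] [250. 191.]
0.0 -0.02 [319. 295.] [249. 185.]
0.0 -0.04 [319. 315.] [249. 177.]
0.011 0 [319. 260.] [246. 192.]
0.011 -0.02 [319. 274.] [245. 185.]
0.011 -0.04 [319. 291.] [244. 178.]
(array([435.08345324, 270.21294964]), array([ 0.47839502, -0.2772265 ]), (47.7, 28.1), -44.82) (array([ 0.4873602 , -0.28478189]), (67.5, 28.3), -43.18)
```

Call:
move_arm(
  motion=[
    [[0.001, 0, 0], [0, 0, 0], 0.4],
    [[0, 0, 0], [0, 0, 0], 0.4],
    [[0, 0, 0.04], [0, 0, 0], 0.4],
    [[0, 0, 0.04], [0, 0, 0], 0.4],
    [[0, 0, 0.03], [0, 0, 0], 0.4],
    [[0, 0, 0.015], [0, 0, 0], 0.4],
    [[0, 0, 0.01], [0, 0, 0], 0.4],
    [[0, 0, 0], [0, 0, 0], 0.4],
  ],
)

```text
clock: 5.9
position: [0.4874, -0.2848, -0.0126]
ee_rot: [0.931, -0.366, -0.0, -0.0]
ft_force: [-0.5, -0.0, 0.0]
grip_width: 0.7
grasp_force: 0.0
```

Call:
move_arm(
  motion=[
    [[0, 0, 0.01], [0, 0, 0], 0.4],
    [[0, 0, 0.01], [0, 0, 0], 0.4],
    [[0, 0, 0], [0, 0, 0], -1],
    [[0, 0, 0], [0, 0, 0], -1],
    [[0, 0, 0], [0, 0, 0], -1],
    [[0, 0, 0], [0, 0, 0], -1],
    [[0, 0, 0], [0, 0, 0], -1],
    [[0, 0, 0], [0, 0, 0], -1],
  ],
  newtons=60,
)

```text
clock: 6.7
position: [0.4876, -0.2851, -0.027]
ee_rot: [0.931, -0.366, 0.0, 0.0]
ft_force: [-1.1, -0.7, 4.0]
grip_width: 0.341
grasp_force: 60.6
```

Call:
move_arm(
  motion=[
    [[0, 0, -0.01], [0, 0, 0], -1],
    [[0, 0, -0.03], [0, 0, 0], -1],
    [[0, 0, -0.04], [0, 0, 0], -1],
    [[0, 0, -0.04], [0, 0, 0], -1],
    [[0, 0, 0], [0, 0, 0], -1],
    [[0, 0, 0], [0, 0, 0], -1],
  ],
)

```text
clock: 7.3
position: [0.4872, -0.2848, 0.0624]
ee_rot: [0.931, -0.366, -0.0, 0.0]
ft_force: [0.6, 0.6, -6.4]
grip_width: 0.342
grasp_force: 60.3
```

```bash
python3 snap.py w5; python3 plan.py  .4812,.0384,.07,-10.7;python3 - <<'E'
from workcell import vision
from h import *
c=vision.camera("scene"); pickle.dump(c,open("s5.pkl","wb"))
w=pickle.load(open("w5.pkl","rb"))
a=cv2.resize(c["pixels"][110:230,190:310],(360,360),interpolation=cv2.INTER_CUBIC); b=w["pixels"][120:480,120:520]
cv2.imwrite("pics/m5.png",np.hstack([a,b])[:,:,::-1])
E
```

```text
now [ 0.4866 -0.2844  0.0614] yaw -42.88 F [-0.3 -0.  -6.5] w 0.34 g 60.3 t 7.3 q [ 0.69  0.33 -0.28  1.77  0.1   1.06 -1.95]
(0.4812, 0.0384, 0.07, -10.7) turn total [-0.      0.0025 -0.7151] n 5 each [-0.      0.0005 -0.143 ] | shift total [-0.0869 -0.4216 -0.0115] n 9 each [-0.0097 -0.0468 -0.0013]
```

View pics/m5.png

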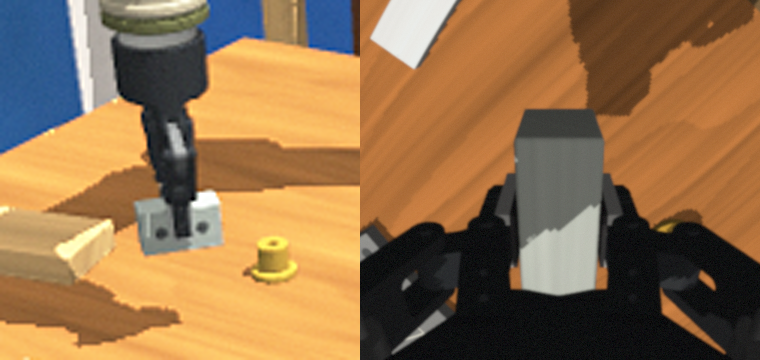

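```bash
python3 plan.py  .4657,-.0443,.065,-10.7
```

```text
now [ 0.4863 -0.2843  0.061 ] yaw -42.87 F [-0.9  0.1 -5.4] w 0.343 g 60.3 t 7.4 q [ 0.69  0.33 -0.28  1.77  0.1   1.07 -1.95]
(0.4657, -0.0443, 0.065, -10.7) turn total [-1.000e-04  3.600e-03 -7.149e-01] n 5 each [-0.      0.0007 -0.143 ] | shift total [-0.0864 -0.3093 -0.0054] n 7 each [-0.0123 -0.0442 -0.0008]
```

Call:
move_arm(
  motion=[
    [[0, 0, 0], [0, 0, -0.143], -1],
    [[0, 0, 0], [0, 0, -0.143], -1],
    [[0, 0, 0], [0, 0, -0.143], -1],
    [[0, 0, 0], [0, 0, -0.143], -1],
    [[0, 0, 0], [0, 0, -0.143], -1],
    [[-0.0144, -0.0515, -0.001], [0, 0, 0], -1],
    [[-0.0144, -0.0515, -0.001], [0, 0, 0], -1],
    [[-0.0144, -0.0515, -0.001], [0, 0, 0], -1],
    [[-0.0144, -0.0515, -0.001], [0, 0, 0], -1],
    [[-0.0144, -0.0515, -0.001], [0, 0, 0], -1],
    [[-0.0144, -0.0515, -0.001], [0, 0, 0], -1],
    [[0, 0, 0], [0, 0, 0], -1],
  ],
)

```text
clock: 8.6
position: [0.4655, -0.039, 0.0662]
ee_rot: [0.996, -0.089, -0.001, -0.001]
ft_force: [-0.2, -1.5, -5.9]
grip_width: 0.339
grasp_force: 60.9
```

Call:
move_arm(
  motion=[
    [[0, 0, 0], [0, 0, 0], -1],
    [[0, 0, 0], [0, 0, 0], -1],
  ],
)

```text
clock: 8.8
position: [0.4662, -0.046, 0.0664]
ee_rot: [0.996, -0.094, -0.001, 0.0]
ft_force: [0.7, -0.1, -5.1]
grip_width: 0.34
grasp_force: 60.9
```

```bash
python3 plan.py  .4657,-.0443,-.011,-10.7
```

```text
now [ 0.4662 -0.046   0.0664] yaw -10.76 F [ 0.7 -0.1 -5.1] w 0.34 g 60.9 t 8.8 q [ 0.51  0.15 -0.54  1.99  0.09  1.03 -1.83]
(0.4657, -0.0443, -0.011, -10.7) turn total [ 0.0004  0.0019 -0.0013] n 1 each [ 0.0004  0.0019 -0.0013] | shift total [-0.0011 -0.0021  0.1031] n 2 each [-0.0006 -0.001   0.0516]
```

Call:
move_arm(
  motion=[
    [[-0.001, -0.002, 0.03], [0, 0, 0], -1],
    [[0, 0, 0.03], [0, 0, 0], -1],
    [[0, 0, 0.02], [0, 0, 0], -1],
    [[0, 0, 0.01], [0, 0, 0], -1],
    [[0, 0, 0.008], [0, 0, 0], -1],
    [[0, 0, 0], [0, 0, 0], -1],
    [[0, 0, 0], [0, 0, 0], -1],
    [[0, 0, 0], [0, 0, 0], -1],
  ],
)

```text
clock: 9.6
position: [0.467, -0.0437, -0.0056]
ee_rot: [0.996, -0.093, 0.001, 0.0]
ft_force: [0.1, -0.1, -5.4]
grip_width: 0.339
grasp_force: 60.8
```

```bash
python3 plan.py  .4657,-.0443,-.012,-10.7
```

```text
now [ 0.467  -0.0437 -0.0056] yaw -10.71 F [ 0.1 -0.1 -5.4] w 0.339 g 60.8 t 9.6 q [ 0.48  0.26 -0.53  2.04  0.17  0.88 -1.9 ]
(0.4657, -0.0443, -0.012, -10.7) turn total [ 0.0001 -0.0015 -0.0003] n 1 each [ 0.0001 -0.0015 -0.0003] | shift total [-0.0015  0.0011  0.0085] n 1 each [-0.0015  0.0011  0.0085]
```

Call:
move_arm(
  motion=[
    [[-0.0015, 0.001, 0.004], [0, 0, 0], -1],
    [[0, 0, 0.002], [0, 0, 0], -1],
    [[0, 0, 0.001], [0, 0, 0], -1],
    [[0, 0, 0], [0, 0, 0], -1],
    [[0, 0, 0], [0, 0, 0], -1],
  ],
)

```text
clock: 10.1
position: [0.4652, -0.044, -0.0115]
ee_rot: [0.996, -0.093, 0.0, 0.0]
ft_force: [0.5, 1.0, -6.3]
grip_width: 0.341
grasp_force: 60.8
```

Call:
move_arm(
  motion=[
    [[0, 0, 0.001], [0, 0, 0], -1],
    [[0, 0, 0], [0, 0, 0], -1],
    [[0, 0, 0], [0, 0, 0], -1],
  ],
)

```text
clock: 10.4
position: [0.4653, -0.0441, -0.012]
ee_rot: [0.996, -0.093, 0.0, 0.0]
ft_force: [-2.0, -0.5, 0.9]
grip_width: 0.346
grasp_force: 61.6
```

Contact reached (force changed from −6 to about 0). Release and lift.

Call:
move_arm(
  motion=[
    [[0, 0, 0], [0, 0, 0], 0.2],
    [[0, 0, 0], [0, 0, 0], 0.2],
    [[0, 0, 0], [0, 0, 0], 0.2],
    [[0, 0, 0], [0, 0, 0], 0.2],
    [[0, 0, -0.02], [0, 0, 0], 0.2],
    [[0, 0, -0.06], [0, 0, 0], 0.2],
    [[0, 0, -0.06], [0, 0, 0], 1],
    [[0, 0, -0.06], [0, 0, 0], 1],
    [[0, 0, -0.06], [0, 0, 0], 1],
    [[0, 0, 0], [0, 0, 0], 1],
    [[0, 0, 0], [0, 0, 0], 1],
    [[0, 0, 0], [0, 0, 0], 1],
  ],
)

```text
clock: 11.6
position: [0.4645, -0.0441, 0.1817]
ee_rot: [0.996, -0.093, -0.001, 0.0]
ft_force: [0.3, 0.2, 0.0]
grip_width: 0.998
grasp_force: 0.0
```

```bash
python3 snap.py w6; python3 plan.py .47,.27,.18,6.4
python3 - <<'E'
from meas import *
w=pickle.load(open("w6.pkl","rb"))
for n,X,z in [("R",[.4657,-.0443,.055],.055),("seatL",[.481,.038,.015],.015),("A",[.4785,.2856,.04],.04)]:
    s=proj(w,np.array(X),True); print(n,s,blob(w,s,z,True))
E
```

```text
now [ 0.4644 -0.044   0.1814] yaw -10.71 F [0.5 0.1 0.7] w 0.999 g 0.0 t 11.7 q [ 0.54  0.02 -0.55  1.85  0.01  1.28 -1.76]
(0.47, 0.27, 0.18, 6.4) turn total [-3.000e-04  2.700e-03 -3.802e-01] n 3 each [-1.000e-04  9.000e-04 -1.267e-01] | shift total [ 0.0542 -0.4153  0.0019] n 8 each [ 0.0068 -0.0519  0.0002]
R [318.04892172 221.13520953] (array([316.19731567, 215.80791354]), array([ 0.47019318, -0.0437212 ]), (76.9, 29.6), -11.11)
seatL [232.04282094 212.21075095] (array([231.7872619 , 210.39119048]), array([0.48185248, 0.03834727]), (77.0, 37.2), -11.01)
A [ 36.33741869 263.41887227] (array([ 35.84505913, 262.20344758]), array([0.4798183 , 0.28658499]), (68.0, 26.9), 6.34)
```

View pics/w6.png

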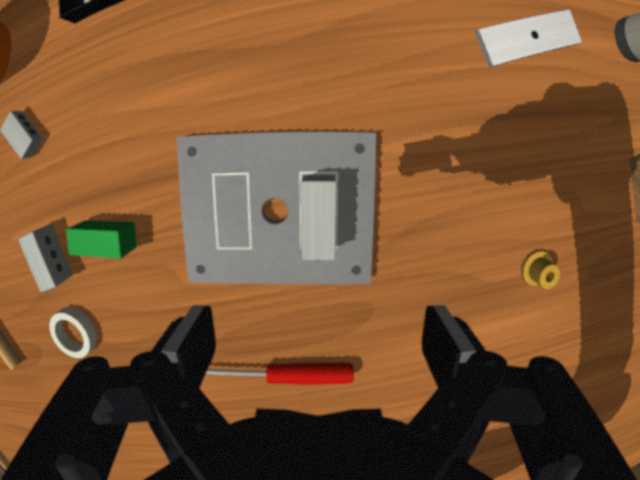

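```bash
sed -i 's/^    n,l,st,ce=/    if op: m=cv2.morphologyEx(m,cv2.MORPH_OPEN,np.ones((op,op),np.uint8))\n    n,l,st,ce=/; s/vmin=165)/vmin=165,op=0)/' meas.py
python3 - <<'E'
from meas import *
w=pickle.load(open("w6.pkl","rb"))
for op in (5,7,9):
    print(blob(w,np.array([317.,221]),.055,True,op=op))
hsv=cv2.cvtColor(w["pixels"],cv2.COLOR_RGB2HSV)
print(hsv[165:200,318,2]); print(hsv[222,290:350,2])
E
```

```text
(array([317.00787662, 220.24907334]), array([ 0.46529666, -0.04314465]), (66.9, 28.8), -11.11)
(array([317.0036036 , 220.02422422]), array([ 0.46568597, -0.0432211 ]), (66.1, 28.8), -11.11)
(array([317.0036036 , 220.02422422]), array([ 0.46568597, -0.0432211 ]), (66.1, 28.8), -11.11)
[131 132 131 127 119 107 109 113 107  87  69  58  55  51  59  84 127 159
 178 181 181 180 181 180 181 179 180 180 180 180 179 180 180 179 179]
[132 132 132 132 134 132 133 133 142 166 182 178 175 178 175 178 178 178
 177 178 183 181 184 181 180 179 175 178 176 178 179 178 179 179 179 179
 181 182 180 177 179 177 177 172 158 134 110  97  81  73  71  70  72  69
  71  73  74  71  71  73]
```

Call:
move_arm(
  motion=[
    [[0, 0, 0], [0, 0, -0.1267], 1],
    [[0, 0, 0], [0, 0, -0.1267], 1],
    [[0, 0, 0], [0, 0, -0.1267], 1],
    [[0.0077, -0.0519, 0], [0, 0, 0], 1],
    [[0.0077, -0.0519, 0], [0, 0, 0], 1],
    [[0.0077, -0.0519, 0], [0, 0, 0], 1],
    [[0.0077, -0.0519, 0], [0, 0, 0], 1],
    [[0.0077, -0.0519, 0], [0, 0, 0], 1],
    [[0.0077, -0.0519, 0], [0, 0, 0], 1],
    [[0.0077, -0.0519, 0], [0, 0, 0], 1],
    [[0.0077, -0.0519, 0], [0, 0, 0], 1],
    [[0.0077, -0.0207, 0.04], [0, 0, 0], 1],
  ],
)

```text
clock: 12.85
position: [0.4802, 0.2921, 0.1543]
ee_rot: [0.998, 0.058, 0.002, -0.002]
ft_force: [0.5, -0.5, 0.4]
grip_width: 1.005
grasp_force: 0.0
```

Call:
move_arm(
  motion=[
    [[0, 0, 0.05], [0, 0, 0], 0.4],
    [[0, 0, 0], [0, 0, 0], 0.4],
    [[0, 0, 0], [0, 0, 0], 0.4],
    [[0, 0, 0], [0, 0, 0], 0.4],
  ],
)

```text
clock: 13.25
position: [0.4811, 0.2867, 0.1167]
ee_rot: [0.998, 0.055, 0.001, -0.0]
ft_force: [0.0, -0.0, 1.4]
grip_width: 0.697
grasp_force: 0.0
```

```bash
python3 snap.py w7;  python3 - <<'E'
from meas import *
t=pickle.load(open("v0.pkl","rb"))["top"];w=pickle.load(open("w7.pkl","rb")); w6=pickle.load(open("w6.pkl","rb"))
s=proj(w,np.array([.4793,.286,.04]),True); b=blob(w,s,.04,True,op=3); print(s,b)
print(tri(ray(t,blob(t,(145,266),.04,False)[0]),ray(w,b[0],True)),tri(ray(w6,(35.85,262.2),True),ray(w,b[0],True)))
from plan import plan
plan((*b[1],-.027,b[3]))
E
```

```text
[318.51846455 241.57606525] (array([318.48066405, 238.69038285]), array([0.48001767, 0.28619821]), (68.1, 28.3), 6.21)
(array([0.47908848, 0.28673685, 0.03540245]), [np.float64(1.1968328180026646), np.float64(1.1968328180026193)]) (array([0.48055623, 0.28629936, 0.0392188 ]), [np.float64(0.6556531100822276), np.float64(0.655653110082269)])
now [0.4813 0.2867 0.117 ] yaw 6.36 F [-0.2 -0.7  0.1] w 0.697 g 0.0 t 13.3 q [ 0.05  0.35 -0.8   1.7   0.27  1.2  -2.28]
(np.float64(0.48001766967773435), np.float64(0.2861982116699219), -0.027, 6.21) turn total [-0.0007 -0.0029  0.0032] n 1 each [-0.0007 -0.0029  0.0032] | shift total [-0.0018  0.0005  0.192 ] n 4 each [-0.0004  0.0001  0.048 ]
```

Call:
move_arm(
  motion=[
    [[-0.002, 0.0005, 0.05], [0, 0, 0.003], 0.4],
    [[0, 0, 0.05], [0, 0, 0], 0.4],
    [[0, 0, 0.05], [0, 0, 0], 0.4],
    [[0, 0, 0.025], [0, 0, 0], 0.4],
    [[0, 0, 0.01], [0, 0, 0], 0.4],
    [[0, 0, 0.005], [0, 0, 0], 0.4],
    [[0, 0, 0], [0, 0, 0], 0.4],
    [[0, 0, 0], [0, 0, 0], 0.4],
  ],
)

```text
clock: 14.1
position: [0.4799, 0.2866, -0.0259]
ee_rot: [0.999, 0.055, 0.001, -0.0]
ft_force: [0.2, 0.2, 1.1]
grip_width: 0.702
grasp_force: 0.0
```

Call:
move_arm(
  motion=[
    [[0, 0, 0], [0, 0, 0], -1],
    [[0, 0, 0], [0, 0, 0], -1],
    [[0, 0, 0], [0, 0, 0], -1],
    [[0, 0, 0], [0, 0, 0], -1],
    [[0, 0, 0], [0, 0, 0], -1],
    [[0, 0, 0], [0, 0, 0], -1],
  ],
)

```text
clock: 14.7
position: [0.4794, 0.2864, -0.0265]
ee_rot: [0.999, 0.055, 0.001, -0.0]
ft_force: [-1.0, -0.9, 5.5]
grip_width: 0.34
grasp_force: 61.0
```

Call:
move_arm(
  motion=[
    [[0, 0, -0.01], [0, 0, 0], -1],
    [[0, 0, -0.03], [0, 0, 0], -1],
    [[0, 0, -0.04], [0, 0, 0], -1],
    [[0, 0, -0.05], [0, 0, 0], -1],
    [[0, 0, 0], [0, 0, 0.13], -1],
    [[0, 0, 0], [0, 0, 0.13], -1],
    [[0, 0, 0], [0, 0, 0.123], -1],
    [[0, 0, 0], [0, 0, 0], -1],
    [[0, 0, 0], [0, 0, 0], -1],
  ],
)

```text
clock: 15.6
position: [0.4784, 0.2858, 0.0699]
ee_rot: [0.996, -0.094, -0.0, 0.0]
ft_force: [-0.0, 1.1, -6.3]
grip_width: 0.337
grasp_force: 60.5
```

```bash
python3 plan.py  .4815,.0390,.07,-10.7
```

```text
now [0.4784 0.2858 0.0699] yaw -10.79 F [-0.   1.1 -6.3] w 0.337 g 60.5 t 15.6 q [-0.02  0.38 -0.72  1.76  0.27  1.11 -2.58]
(0.4815, 0.039, 0.07, -10.7) turn total [ 0.0011  0.0006 -0.0019] n 1 each [ 0.0011  0.0006 -0.0019] | shift total [ 6.510e-02  3.226e-01 -1.000e-04] n 7 each [ 0.0093  0.0461 -0.    ]
```

Call:
move_arm(
  motion=[
    [[0.0093, 0.0461, 0], [0, 0, 0], -1],
    [[0.0093, 0.0461, 0], [0, 0, 0], -1],
    [[0.0093, 0.0461, 0], [0, 0, 0], -1],
    [[0.0093, 0.0461, 0], [0, 0, 0], -1],
    [[0.0093, 0.0461, 0], [0, 0, 0], -1],
    [[0.0093, 0.0461, 0], [0, 0, 0], -1],
    [[0.0093, 0.0461, 0], [0, 0, 0], -1],
    [[0, 0, 0], [0, 0, 0], -1],
    [[0, 0, 0], [0, 0, 0], -1],
    [[0, 0, 0], [0, 0, 0], -1],
  ],
)

```text
clock: 16.6
position: [0.4806, 0.0402, 0.0702]
ee_rot: [0.996, -0.094, -0.0, -0.0]
ft_force: [-1.0, 0.2, -6.1]
grip_width: 0.34
grasp_force: 61.8
```

```bash
python3 plan.py  .4815,.0387,-.0115,-10.8
```

```text
now [0.4806 0.0402 0.0702] yaw -10.83 F [-1.   0.2 -6.1] w 0.34 g 61.8 t 16.6 q [ 0.4   0.19 -0.63  1.95  0.12  1.05 -2.04]
(0.4815, 0.0387, -0.0115, -10.8) turn total [-0.0004  0.0004 -0.0006] n 1 each [-0.0004  0.0004 -0.0006] | shift total [0.0015 0.0017 0.1089] n 3 each [0.0005 0.0006 0.0363]
```

Call:
move_arm(
  motion=[
    [[0.0015, 0.0015, 0.03], [0, 0, 0], -1],
    [[0, 0, 0.03], [0, 0, 0], -1],
    [[0, 0, 0.025], [0, 0, 0], -1],
    [[0, 0, 0.012], [0, 0, 0], -1],
    [[0, 0, 0.006], [0, 0, 0], -1],
    [[0, 0, 0], [0, 0, 0], -1],
    [[0, 0, 0], [0, 0, 0], -1],
    [[0, 0, 0], [0, 0, 0], -1],
  ],
)

```text
clock: 17.4
position: [0.4824, 0.038, -0.0062]
ee_rot: [0.995, -0.096, 0.001, 0.0]
ft_force: [-0.4, -0.5, -6.3]
grip_width: 0.344
grasp_force: 61.6
```

```bash
python3 plan.py  .4815,.0387,-.0115,-10.8
```

```text
now [ 0.4824  0.038  -0.0062] yaw -10.96 F [-0.4 -0.5 -6.3] w 0.344 g 61.6 t 17.4 q [ 0.37  0.3  -0.6   2.01  0.22  0.89 -2.11]
(0.4815, 0.0387, -0.0115, -10.8) turn total [-0.0002 -0.0019 -0.0036] n 1 each [-0.0002 -0.0019 -0.0036] | shift total [-0.0013 -0.0007  0.007 ] n 1 each [-0.0013 -0.0007  0.007 ]
```

Call:
move_arm(
  motion=[
    [[-0.001, -0.0005, 0.004], [0, 0, -0.0036], -1],
    [[0, 0, 0.002], [0, 0, 0], -1],
    [[0, 0, 0.001], [0, 0, 0], -1],
    [[0, 0, 0], [0, 0, 0], -1],
    [[0, 0, 0], [0, 0, 0], -1],
  ],
)

```text
clock: 17.9
position: [0.481, 0.0384, -0.0115]
ee_rot: [0.996, -0.094, 0.0, 0.0]
ft_force: [-6.8, -0.5, 6.8]
grip_width: 0.338
grasp_force: 63.7
```

Call:
move_arm(
  motion=[
    [[0, 0, 0.001], [0, 0, 0], -1],
    [[0, 0, 0], [0, 0, 0], -1],
    [[0, 0, 0], [0, 0, 0], -1],
  ],
)

```text
clock: 18.2
position: [0.481, 0.0383, -0.0116]
ee_rot: [0.996, -0.094, -0.0, 0.001]
ft_force: [-11.2, -1.9, 18.7]
grip_width: 0.34
grasp_force: 65.3
```

Call:
move_arm(
  motion=[
    [[0, 0, -0.001], [0, 0, 0], -1],
    [[0, 0, 0], [0, 0, 0], 0.2],
    [[0, 0, 0], [0, 0, 0], 0.2],
    [[0, 0, 0], [0, 0, 0], 0.2],
    [[0, 0, 0], [0, 0, 0], 0.2],
    [[0, 0, -0.02], [0, 0, 0], 0.2],
    [[0, 0, -0.06], [0, 0, 0], 0.2],
    [[0, 0, -0.06], [0, 0, 0], 1],
    [[0, 0, -0.06], [0, 0, 0], 1],
    [[0, 0, -0.06], [0, 0, 0], 1],
    [[0, 0, 0], [0, 0, 0], 1],
    [[0, 0, 0], [0, 0, 0], 1],
  ],
)

```text
clock: 19.4
position: [0.4816, 0.0386, 0.1845]
ee_rot: [0.996, -0.094, 0.002, 0.0]
ft_force: [-0.1, -0.8, -1.3]
grip_width: 1.001
grasp_force: 0.0
```

Call:
move_arm(
  motion=[
    [[-0.01, 0.05, 0], [0, 0, 0], 1],
    [[0, 0, 0], [0, 0, 0], 1],
    [[0, 0, 0], [0, 0, 0], 1],
    [[0, 0, 0], [0, 0, 0], 1],
  ],
)

```text
clock: 19.8
position: [0.4663, 0.0037, 0.1823]
ee_rot: [0.996, -0.094, -0.0, -0.0]
ft_force: [0.3, 0.1, 0.1]
grip_width: 1.001
grasp_force: 0.0
```

```bash
python3 snap.py w8; python3 plan.py
python3 - <<'E'
from meas import *
w=pickle.load(open("w8.pkl","rb"))
for n,X in [("R",[.4657,-.0443,.055]),("L",[.481,.038,.055])]:
    s=proj(w,np.array(X),True); print(n,s,blob(w,s,.055,True,op=7))
cv2.imwrite("pics/m8.png",cv2.resize(w["pixels"][120:300,170:410,::-1],None,fx=3,fy=3,interpolation=cv2.INTER_CUBIC))
E
```

```text
now [0.4665 0.0039 0.1824] yaw -10.74 F [ 0.  -0.5  0.2] w 1.003 g 0.0 t 19.9 q [ 0.5   0.02 -0.6   1.85  0.01  1.28 -1.87]
R [373.43892932 213.17735558] (array([372.40955215, 215.0857557 ]), array([ 0.46512961, -0.04422602]), (66.8, 27.1), -10.85)
L [275.34630417 213.40348425] (array([274.86056328, 211.60452564]), array([0.48169507, 0.03832346]), (66.8, 27.5), -10.45)
```

View pics/m8.png

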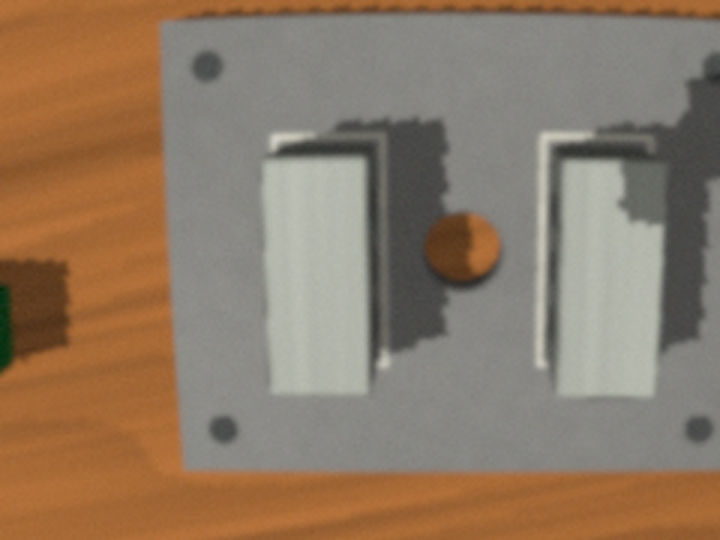

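```bash
python3 plan.py .6155,-.3025,.10,102
python3 - <<'E'
from meas import *
w=pickle.load(open("w8.pkl","rb")); print("hole",onz(w,(324.3,202.3),.015,True)); w=pickle.load(open("w6.pkl","rb")); print(onz(w,(275,210),.015,True))
w=pickle.load(open("w1.pkl","rb")); print(onz(w,(111.5,195),.015,True))
E
```

```text
now [0.4665 0.0039 0.1824] yaw -10.74 F [ 0.  -0.5  0.2] w 1.003 g 0.0 t 19.9 q [ 0.5   0.02 -0.6   1.85  0.01  1.28 -1.87]
(0.6155, -0.3025, 0.1, 102.0) turn total [-1.2000e-03  2.0000e-04 -2.5053e+00] n 16 each [-1.000e-04  0.000e+00 -1.566e-01] | shift total [-0.4409  0.1094  0.1098] n 9 each [-0.049   0.0122  0.0122]
hole [ 0.47516445 -0.00395563  0.015     ]
[ 0.47486286 -0.00400821  0.015     ]
[ 0.47346557 -0.0047444   0.015     ]
```

Call:
move_arm(
  motion=[
    [[0, 0, 0], [0, 0, -0.17], 1],
    [[0, 0, 0], [0, 0, -0.17], 1],
    [[0, 0, 0], [0, 0, -0.17], 1],
    [[0, 0, 0], [0, 0, -0.17], 1],
    [[0, 0, 0], [0, 0, -0.17], 1],
    [[0, 0, 0], [0, 0, -0.17], 1],
    [[0, 0, 0], [0, 0, -0.17], 1],
    [[0, 0, 0], [0, 0, -0.17], 1],
    [[0, 0, 0], [0, 0, -0.17], 1],
    [[0, 0, 0], [0, 0, -0.17], 1],
    [[0, 0, 0], [0, 0, -0.17], 1],
    [[0, 0, 0], [0, 0, -0.17], 1],
  ],
)

```text
clock: 21.05
position: [0.4666, 0.0039, 0.1825]
ee_rot: [0.758, 0.652, -0.0, -0.0]
ft_force: [0.3, 0.7, 0.1]
grip_width: 1.003
grasp_force: 0.0
```

Call:
move_arm(
  motion=[
    [[0, 0, 0], [0, 0, -0.17], 1],
    [[0, 0, 0], [0, 0, -0.17], 1],
    [[0, 0, 0], [0, 0, -0.125], 1],
    [[-0.049, 0.0122, 0], [0, 0, 0], 1],
    [[-0.049, 0.0122, 0], [0, 0, 0], 1],
    [[-0.049, 0.0122, 0], [0, 0, 0], 1],
    [[-0.049, 0.0122, 0], [0, 0, 0], 1],
    [[-0.049, 0.0122, 0], [0, 0, 0], 1],
    [[-0.049, 0.0122, 0], [0, 0, 0], 1],
    [[-0.049, 0.0122, 0], [0, 0, 0], 1],
    [[-0.049, 0.0122, 0], [0, 0, 0], 1],
    [[-0.049, 0.0122, 0], [0, 0, 0], 1],
  ],
)

```text
clock: 22.25
position: [0.6165, -0.3041, 0.1821]
ee_rot: [0.629, 0.777, 0.0, -0.0]
ft_force: [0.8, 0.6, 0.7]
grip_width: 1.001
grasp_force: 0.0
```

Call:
move_arm(
  motion=[
    [[0, 0, 0.055], [0, 0, 0], 1],
    [[0, 0, 0.055], [0, 0, 0], 0.5],
    [[0, 0, 0], [0, 0, 0], 0.3],
    [[0, 0, 0], [0, 0, 0], 0.3],
    [[0, 0, 0], [0, 0, 0], 0.3],
  ],
)

```text
clock: 22.75
position: [0.6171, -0.3036, 0.1031]
ee_rot: [0.63, 0.777, 0.001, 0.002]
ft_force: [-1.0, -0.7, 0.3]
grip_width: 0.646
grasp_force: 0.0
```

```bash
python3 snap.py w9
python3 - <<'E'
from meas import *
w=pickle.load(open("w9.pkl","rb")); t=pickle.load(open("v0.pkl","rb"))["top"]
s=proj(w,np.array([.6155,-.3025,.012]),True); b=blob(w,s,.012,True,op=5); print(s,b)
print(tri(ray(t,(444.3,201.8)),ray(w,b[0],True)))
from plan import plan
plan((*b[1],-.035,b[3]+180),(.474,-.0033,.08,79.2))
E
```

```text
[315.31540101 230.58331897] (array([315.96090547, 224.70195869]), array([ 0.61606799, -0.30281226]), (129.7, 39.5), -78.1)
(array([ 0.61460129, -0.29989823,  0.0128531 ]), [np.float64(2.17916339475641), np.float64(2.1791633947564577)])
now [ 0.6171 -0.3037  0.1032] yaw 101.94 F [ 0.3 -1.   0.5] w 0.65 g 0.0 t 22.8 q [ 0.67  0.56 -0.41  1.37  0.22  1.26  0.46]
(np.float64(0.6160679931640625), np.float64(-0.302812255859375), -0.035, 101.9) turn total [0.0042 0.003  0.001 ] n 1 each [0.0042 0.003  0.001 ] | shift total [ 0.0015 -0.0011  0.1843] n 4 each [ 0.0004 -0.0003  0.0461]
(0.474, -0.0033, 0.08, 79.2) turn total [0.     0.     0.5044] n 4 each [0.     0.     0.1261] | shift total [ 0.3568 -0.2609 -0.1533] n 9 each [ 0.0396 -0.029  -0.017 ]
```

View pics/w9.png

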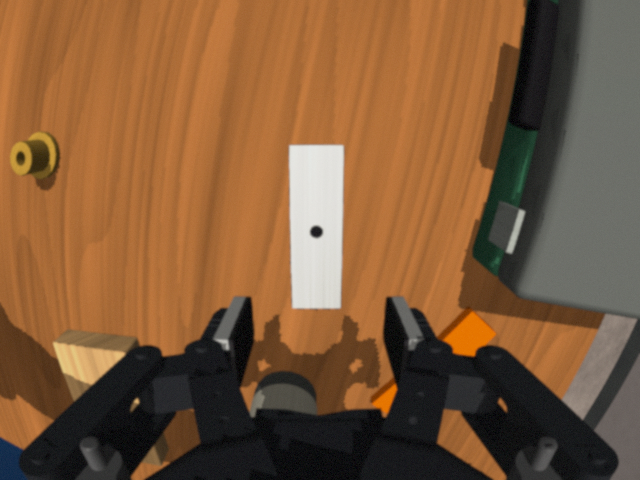

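Call:
move_arm(
  motion=[
    [[0.0015, -0.001, 0.045], [0.004, 0.003, 0], 0.3],
    [[0, 0, 0.045], [0, 0, 0], 0.3],
    [[0, 0, 0.045], [0, 0, 0], 0.3],
    [[0, 0, 0.03], [0, 0, 0], 0.3],
    [[0, 0, 0.012], [0, 0, 0], 0.3],
    [[0, 0, 0.004], [0, 0, 0], 0.3],
    [[0, 0, 0], [0, 0, 0], 0.3],
    [[0, 0, 0], [0, 0, 0], 0.3],
  ],
)

```text
clock: 23.6
position: [0.6154, -0.3031, -0.0335]
ee_rot: [0.63, 0.777, -0.0, -0.001]
ft_force: [1.1, -0.9, 1.0]
grip_width: 0.653
grasp_force: 0.0
```

Call:
move_arm(
  motion=[
    [[0, 0, 0.002], [0, 0, 0], 0.1],
    [[0, 0, 0], [0, 0, 0], 0.1],
    [[0, 0, 0], [0, 0, 0], 0.1],
  ],
)

```text
clock: 23.9
position: [0.6143, -0.3026, -0.0367]
ee_rot: [0.63, 0.777, -0.0, -0.002]
ft_force: [-0.7, -0.1, -0.1]
grip_width: 0.551
grasp_force: 0.0
```

```bash
python3 plan.py .6161,-.3028,-.037,101.9
```

```text
now [ 0.6143 -0.3026 -0.0367] yaw 101.92 F [-0.7 -0.1 -0.1] w 0.551 g 0.0 t 23.9 q [ 0.66  0.69 -0.38  1.47  0.28  1.03  0.42]
(0.6161, -0.3028, -0.037, 101.9) turn total [-0.0037 -0.0026  0.0004] n 1 each [-0.0037 -0.0026  0.0004] | shift total [-0.0007  0.0023  0.0004] n 1 each [-0.0007  0.0023  0.0004]
```

Call:
move_arm(
  motion=[
    [[0, 0.002, 0.0015], [0, 0, 0], 0.1],
    [[0, 0, 0.001], [0, 0, 0], 0.1],
    [[0, 0, 0], [0, 0, 0], 0.1],
    [[0, 0, 0], [0, 0, 0], 0.1],
  ],
)

```text
clock: 24.3
position: [0.6156, -0.3022, -0.039]
ee_rot: [0.63, 0.777, -0.001, -0.002]
ft_force: [0.3, 0.8, -0.0]
grip_width: 0.551
grasp_force: 0.0
```

Call:
move_arm(
  motion=[
    [[0, 0, 0], [0, 0, 0], -1],
    [[0, 0, 0], [0, 0, 0], -1],
    [[0, 0, 0], [0, 0, 0], -1],
    [[0, 0, 0], [0, 0, 0], -1],
    [[0, 0, 0], [0, 0, 0], -1],
    [[0, 0, 0], [0, 0, 0], -1],
  ],
  newtons=50,
)

```text
clock: 24.9
position: [0.6157, -0.3023, -0.0387]
ee_rot: [0.63, 0.777, -0.001, -0.002]
ft_force: [-1.9, 0.5, 4.8]
grip_width: 0.451
grasp_force: 52.4
```

Call:
move_arm(
  motion=[
    [[0, 0, -0.01], [0, 0, 0], -1],
    [[0, 0, -0.02], [0, 0, 0], -1],
    [[0, 0, -0.03], [0, 0, 0], -1],
    [[0, 0, -0.04], [0, 0, 0], -1],
    [[0, 0, -0.04], [0, 0, 0], -1],
    [[0, 0, -0.04], [0, 0, 0], -1],
    [[0, 0, 0], [0, 0, 0], -1],
    [[0, 0, 0], [0, 0, 0], -1],
  ],
)

```text
clock: 25.7
position: [0.6163, -0.3025, 0.0967]
ee_rot: [0.63, 0.777, -0.0, -0.001]
ft_force: [0.5, 0.2, -3.8]
grip_width: 0.451
grasp_force: 51.4
```

```bash
python3 snap.py w10; python3 plan.py .474,-.0033,.09,79.2
python3 - <<'E'
from meas import *
from workcell import vision
w=pickle.load(open("w10.pkl","rb"));c=vision.camera("scene");pickle.dump(c,open("s10.pkl","wb"))
a=cv2.resize(c["pixels"][130:270,150:290],(400,400),interpolation=cv2.INTER_CUBIC); b=w["pixels"][80:480,120:520]
cv2.imwrite("pics/m10.png",np.hstack([a,b])[:,:,::-1])
E
```

```text
now [ 0.6155 -0.3022  0.0953] yaw 101.92 F [-0.5  0.3 -5. ] w 0.451 g 51.4 t 25.8 q [ 0.67  0.56 -0.41  1.38  0.22  1.25  0.46]
(0.474, -0.0033, 0.09, 79.2) turn total [-0.006  -0.0026  0.505 ] n 4 each [-0.0015 -0.0007  0.1262] | shift total [ 0.3561 -0.26    0.0071] n 9 each [ 0.0396 -0.0289  0.0008]
```

View pics/m10.png

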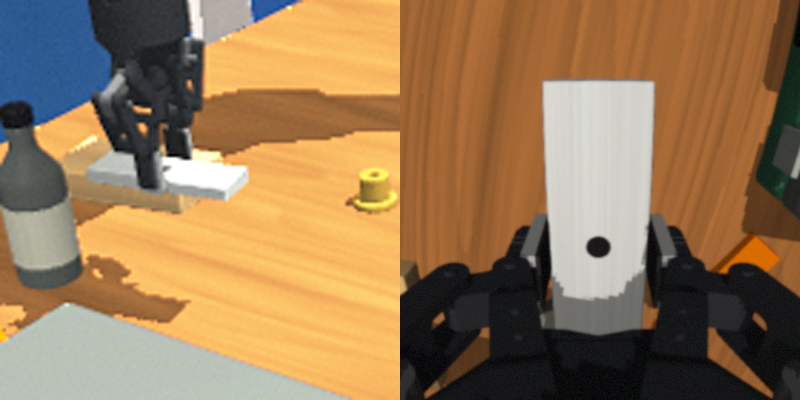

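Call:
move_arm(
  motion=[
    [[0, 0, 0], [0, 0, 0.126], -1],
    [[0, 0, 0], [0, 0, 0.126], -1],
    [[0, 0, 0], [0, 0, 0.126], -1],
    [[0, 0, 0], [0, 0, 0.126], -1],
    [[0.0445, -0.0325, 0], [0, 0, 0], -1],
    [[0.0445, -0.0325, 0], [0, 0, 0], -1],
    [[0.0445, -0.0325, 0], [0, 0, 0], -1],
    [[0.0445, -0.0325, 0], [0, 0, 0], -1],
    [[0.0445, -0.0325, 0], [0, 0, 0], -1],
    [[0.0445, -0.0325, 0], [0, 0, 0], -1],
    [[0.0445, -0.0325, 0], [0, 0, 0], -1],
    [[0.0445, -0.0325, 0], [0, 0, 0], -1],
  ],
)

```text
clock: 27.0
position: [0.4725, -0.0024, 0.0959]
ee_rot: [0.77, 0.638, -0.002, -0.002]
ft_force: [-0.4, 0.3, -3.3]
grip_width: 0.45
grasp_force: 51.9
```

Call:
move_arm(
  motion=[
    [[0, 0, 0], [0, 0, 0], -1],
    [[0, 0, 0], [0, 0, 0], -1],
    [[0, 0, 0], [0, 0, 0], -1],
    [[0, 0, 0], [0, 0, 0], -1],
  ],
)

```text
clock: 27.4
position: [0.4744, -0.0048, 0.0966]
ee_rot: [0.771, 0.637, -0.001, -0.002]
ft_force: [0.2, 0.1, -3.6]
grip_width: 0.449
grasp_force: 51.9
```

```bash
python3 snap.py w11; python3 plan.py .4742,-.0033,.0167,79.2
python3 - <<'E'
from meas import *
from workcell import manip
def dark(c,s):
    g=cv2.cvtColor(c["pixels"],cv2.COLOR_RGB2GRAY); x,y=map(int,s); r=14
    p=g[y-r:y+r,x-r:x+r]; m=(p<90); yy,xx=np.nonzero(m); return np.array([xx.mean()+x-r,yy.mean()+y-r]),m.sum()
w=pickle.load(open("w10.pkl","rb")); o=np.array([.6159,-.3023,.096])
p,n=dark(w,(318,327)); X=onz(w,p,.1468,True); R=Ro.from_euler("Z",101.9,degrees=True)*Ro.from_quat([1,0,0,0]); print(p,n,"hole in tool w10",R.inv().apply(X-o))
w=pickle.load(open("w11.pkl","rb")); ob=manip.get_obs(); o=ob["position"]
p,n=dark(w,(318,327)); X=onz(w,p,o[2]+.0508,True); print(p,n,X,"hole in tool w11",Ro.from_quat(ob["ee_rot"]).inv().apply(X-o))
print("w9 hole",onz(pickle.load(open("w9.pkl","rb")),(316,231),.012,True))
E
```

```text
now [ 0.4745 -0.0047  0.0967] yaw 79.14 F [ 0.5 -0.7 -4. ] w 0.454 g 51.9 t 27.4 q [ 0.42  0.12 -0.53  1.94  0.07  1.1  -0.33]
(0.4742, -0.0033, 0.0167, 79.2) turn total [-0.0057 -0.0013 -0.0013] n 1 each [-0.0057 -0.0013 -0.0013] | shift total [ 0.0018 -0.0007  0.1067] n 3 each [ 0.0006 -0.0002  0.0356]
[317.99182561 326.71662125] 367 hole in tool w10 [-0.00147045  0.00096917 -0.0508    ]
[318.02139037 327.09625668] 374 [ 0.47517244 -0.00566857  0.1474929 ] hole in tool w11 [-0.00077715  0.00065875 -0.05080425]
w9 hole [ 0.61607498 -0.30271251  0.012     ]
```

Call:
move_arm(
  motion=[
    [[0.003, -0.0017, 0.03], [-0.0057, -0.0013, 0], -1],
    [[0, 0, 0.03], [0, 0, 0], -1],
    [[0, 0, 0.02], [0, 0, 0], -1],
    [[0, 0, 0.01], [0, 0, 0], -1],
    [[0, 0, 0.006], [0, 0, 0], -1],
    [[0, 0, 0], [0, 0, 0], -1],
    [[0, 0, 0], [0, 0, 0], -1],
    [[0, 0, 0], [0, 0, 0], -1],
  ],
)

```text
clock: 28.25
position: [0.4741, -0.0013, 0.0258]
ee_rot: [0.77, 0.638, 0.001, 0.001]
ft_force: [-1.0, -0.7, -3.9]
grip_width: 0.452
grasp_force: 51.9
```

```bash
python3 plan.py .4737,-.0022,.0167,79.2
```

```text
now [ 0.4741 -0.0013  0.0258] yaw 79.23 F [-1.  -0.7 -3.9] w 0.452 g 51.9 t 28.2 q [ 0.39  0.22 -0.53  2.01  0.14  0.94 -0.39]
(0.4737, -0.0022, 0.0167, 79.2) turn total [0.0025 0.0001 0.0008] n 1 each [0.0025 0.0001 0.0008] | shift total [-0.0012 -0.0003  0.0121] n 1 each [-0.0012 -0.0003  0.0121]
```

Call:
move_arm(
  motion=[
    [[-0.001, 0, 0.005], [0.002, 0, 0], -1],
    [[0, 0, 0.004], [0, 0, 0], -1],
    [[0, 0, 0.002], [0, 0, 0], -1],
    [[0, 0, 0], [0, 0, 0], -1],
    [[0, 0, 0], [0, 0, 0], -1],
  ],
)

```text
clock: 28.75
position: [0.4734, -0.0019, 0.0168]
ee_rot: [0.77, 0.638, -0.0, -0.0]
ft_force: [-0.1, 1.1, -4.1]
grip_width: 0.448
grasp_force: 51.9
```

Call:
move_arm(
  motion=[
    [[0, 0, 0.001], [0, 0, 0], -1],
    [[0, 0, 0], [0, 0, 0], -1],
    [[0, 0, 0], [0, 0, 0], -1],
  ],
)

```text
clock: 29.05
position: [0.4735, -0.002, 0.0163]
ee_rot: [0.77, 0.638, -0.0, -0.0]
ft_force: [-1.2, -0.1, -0.6]
grip_width: 0.453
grasp_force: 52.3
```

Call:
move_arm(
  motion=[
    [[0, 0, 0], [0, 0, 0], 0.2],
    [[0, 0, 0], [0, 0, 0], 0.2],
    [[0, 0, 0], [0, 0, 0], 0.2],
    [[0, 0, 0], [0, 0, 0], 0.2],
    [[0, 0, -0.02], [0, 0, 0], 0.2],
    [[0, 0, -0.05], [0, 0, 0], 0.2],
    [[0, 0, -0.06], [0, 0, 0], 1],
    [[0, 0, -0.06], [0, 0, 0], 1],
    [[-0.04, 0, -0.03], [0, 0, 0], 1],
    [[0, 0, 0], [0, 0, 0], 1],
    [[0, 0, 0], [0, 0, 0], 1],
    [[0, 0, 0], [0, 0, 0], 1],
  ],
)

```text
clock: 30.25
position: [0.4674, -0.0308, 0.1801]
ee_rot: [0.77, 0.638, -0.001, -0.001]
ft_force: [1.1, 0.2, 0.0]
grip_width: 0.999
grasp_force: 0.0
```

```bash
python3 snap.py w12; python3 plan.py .3575,-.2775,.12,79.2
python3 - <<'E'
from meas import *
w=pickle.load(open("w12.pkl","rb"))
s=proj(w,np.array([.4742,-.0033,.067]),True); print(s,blob(w,s,.067,True,op=9,vmin=150))
g=cv2.cvtColor(w["pixels"],cv2.COLOR_RGB2GRAY); x,y=s.astype(int); p=g[y-14:y+14,x-14:x+14]; yy,xx=np.nonzero(p<80); q=np.array([xx.mean()+x-14,yy.mean()+y-14]); print(q,len(xx),"bar hole",onz(w,q,.067,True))
E
```

```text
now [ 0.4674 -0.0307  0.18  ] yaw 79.3 F [ 0.8 -0.1  0.3] w 1.001 g 0.0 t 30.3 q [ 0.47  0.02 -0.51  1.85  0.01  1.27 -0.22]
(0.3575, -0.2775, 0.12, 79.2) turn total [-0.0034 -0.      0.0022] n 1 each [-0.0034 -0.      0.0022] | shift total [-0.3507 -0.0822  0.08  ] n 7 each [-0.0501 -0.0117  0.0114]
[319.67407882 191.50730402] (array([311.67029598, 186.51070564]), array([ 0.46781525, -0.00078271]), (129.4, 53.1), 78.57)
[319.26582278 190.58227848] 79 bar hole [ 0.4740181  -0.00250273  0.067     ]
```

View pics/w12.png

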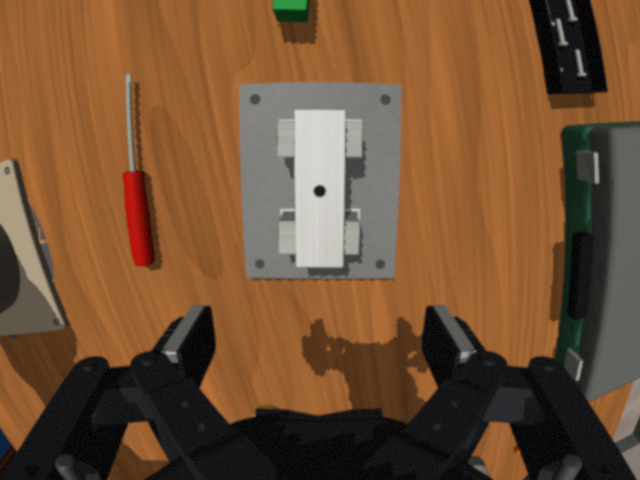

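Call:
move_arm(
  motion=[
    [[-0.0501, -0.0117, 0], [0, 0, 0], 1],
    [[-0.0501, -0.0117, 0], [0, 0, 0], 1],
    [[-0.0501, -0.0117, 0], [0, 0, 0], 1],
    [[-0.0501, -0.0117, 0], [0, 0, 0], 1],
    [[-0.0501, -0.0117, 0], [0, 0, 0], 1],
    [[-0.0501, -0.0117, 0], [0, 0, 0], 1],
    [[-0.0501, -0.0117, 0], [0, 0, 0], 1],
    [[0, 0, 0.05], [0, 0, 0], 1],
    [[0, 0, 0.05], [0, 0, 0], 0.5],
    [[0, 0, 0], [0, 0, 0], 0.5],
    [[0, 0, 0], [0, 0, 0], 0.5],
    [[0, 0, 0], [0, 0, 0], 0.5],
  ],
)

```text
clock: 31.5
position: [0.3596, -0.2786, 0.1079]
ee_rot: [0.77, 0.638, -0.0, 0.001]
ft_force: [0.7, 0.0, 0.2]
grip_width: 0.749
grasp_force: 0.0
```

```bash
python3 snap.py w13; python3 plan.py
python3 - <<'E'
from meas import *
w=pickle.load(open("w13.pkl","rb"))
s=proj(w,np.array([.358,-.277,.034]),True); print(s)
x,y=s.astype(int)
cv2.imwrite("pics/m13.png",cv2.resize(w["pixels"][y-60:y+60,x-60:x+60,::-1],None,fx=5,fy=5,interpolation=cv2.INTER_CUBIC)); print(x-60,y-60)
E
```

```text
now [ 0.3596 -0.2788  0.108 ] yaw 79.28 F [ 0.3 -0.3  0.4] w 0.75 g 0.0 t 31.6 q [ 0.76  0.04 -0.2   1.99  0.01  1.11  0.36]
[314.57989795 237.32716644]
254 177
```

View pics/m13.png

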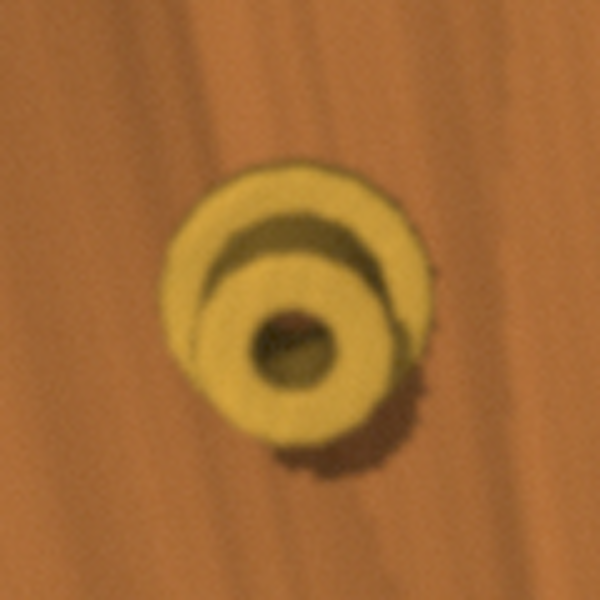

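Run:
```python
from meas import *
from plan import plan
w=pickle.load(open("w13.pkl","rb")); t=pickle.load(open("v0.pkl","rb"))["top"]
X=onz(w,(312.8,246.8),.034,True); print("neck",X,"flange",onz(w,(313.4,236.4),.008,True))
print("tri with top bore (438.8,335.3)",tri(ray(w,(312.8,246.8),True),ray(t,(410+143/5-1.3,308+387/5-50.))) )
plan((X[0],X[1],-.026,79.2))
```

```text
neck [ 0.35541182 -0.28371743  0.034     ] flange [ 0.35562199 -0.28330337  0.008     ]
tri with top bore (438.8,335.3) (array([ 0.35779259, -0.27432308,  0.06382037]), [np.float64(0.38718367956765876), np.float64(0.387183679567623)])
now [ 0.3596 -0.2788  0.108 ] yaw 79.28 F [ 0.3 -0.3  0.4] w 0.75 g 0.0 t 31.6 q [ 0.76  0.04 -0.2   1.99  0.01  1.11  0.36]
(np.float64(0.35541182096079926), np.float64(-0.28371742506575826), -0.026, 79.2) turn total [0.002  0.0016 0.0018] n 1 each [0.002  0.0016 0.0018] | shift total [-0.0075 -0.0043  0.1786] n 4 each [-0.0019 -0.0011  0.0447]
```

Call:
move_arm(
  motion=[
    [[-0.0075, -0.0043, 0.04], [0.002, 0.0016, 0], 0.5],
    [[0, 0, 0.05], [0, 0, 0], 0.3],
    [[0, 0, 0.045], [0, 0, 0], 0.3],
    [[0, 0, 0.03], [0, 0, 0], 0.3],
    [[0, 0, 0.01], [0, 0, 0], 0.3],
    [[0, 0, 0.002], [0, 0, 0], 0.3],
    [[0, 0, 0], [0, 0, 0], 0.3],
    [[0, 0, 0], [0, 0, 0], 0.3],
  ],
  newtons=30,
)

```text
clock: 32.35
position: [0.355, -0.2839, -0.0251]
ee_rot: [0.77, 0.638, -0.0, -0.0]
ft_force: [-0.5, -0.3, 1.3]
grip_width: 0.648
grasp_force: 0.0
```

```bash
python3 plan.py .3555,-.2835,-.026,79.2
```

```text
now [ 0.355  -0.2839 -0.0251] yaw 79.24 F [-0.5 -0.3  1.3] w 0.648 g 0.0 t 32.4 q [ 0.75  0.23 -0.19  2.1   0.06  0.81  0.34]
(0.3555, -0.2835, -0.026, 79.2) turn total [-0.0003  0.      0.0009] n 1 each [-0.0003  0.      0.0009] | shift total [0.0007 0.0006 0.0011] n 1 each [0.0007 0.0006 0.0011]
```

Call:
move_arm(
  motion=[
    [[0, 0, 0], [0, 0, 0], -1],
    [[0, 0, 0], [0, 0, 0], -1],
    [[0, 0, 0], [0, 0, 0], -1],
    [[0, 0, 0], [0, 0, 0], -1],
    [[0, 0, 0], [0, 0, 0], -1],
    [[0, 0, 0], [0, 0, 0], -1],
  ],
  newtons=30,
)

```text
clock: 32.95
position: [0.3544, -0.2836, -0.0257]
ee_rot: [0.77, 0.638, -0.0, -0.001]
ft_force: [-1.3, 0.9, 7.6]
grip_width: 0.33
grasp_force: 29.4
```

Call:
move_arm(
  motion=[
    [[0, 0, -0.01], [0, 0, 0], -1],
    [[0, 0, -0.03], [0, 0, 0], -1],
    [[0, 0, -0.05], [0, 0, 0], -1],
    [[0, 0, -0.06], [0, 0, 0], -1],
    [[0, 0, -0.06], [0, 0, 0], -1],
    [[0, 0, -0.05], [0, 0, 0], -1],
    [[0, 0, 0], [0, 0, 0], -1],
    [[0, 0, 0], [0, 0, 0], -1],
    [[0, 0, 0], [0, 0, 0], -1],
  ],
)

```text
clock: 33.85
position: [0.3535, -0.2829, 0.1672]
ee_rot: [0.77, 0.638, -0.001, -0.002]
ft_force: [0.3, 0.1, -2.4]
grip_width: 0.33
grasp_force: 30.2
```

```bash
python3 snap.py w14; python3 plan.py .4740,-.0025,.15,79.2;python3 - <<'E'
from meas import *
from workcell import vision,manip
w=pickle.load(open("w14.pkl","rb"));c=vision.camera("scene");o=manip.get_obs()["position"];p=proj(c,o+[0,0,.04]).astype(int)
a=cv2.resize(c["pixels"][p[1]-60:p[1]+60,p[0]-60:p[0]+60],(400,400),interpolation=cv2.INTER_CUBIC); b=cv2.resize(w["pixels"][240:400,240:400],(400,400),interpolation=cv2.INTER_CUBIC)
cv2.imwrite("pics/m14.png",np.hstack([a,b])[:,:,::-1])
E
```

```text
now [ 0.3535 -0.2829  0.167 ] yaw 79.23 F [-0.3  0.8 -1.9] w 0.33 g 30.2 t 33.9 q [ 0.77 -0.02 -0.2   1.92 -0.    1.25  0.39]
(0.474, -0.0025, 0.15, 79.2) turn total [-0.0061 -0.003   0.0008] n 1 each [-0.0061 -0.003   0.0008] | shift total [0.3974 0.0878 0.0227] n 8 each [0.0497 0.011  0.0028]
```

View pics/m14.png

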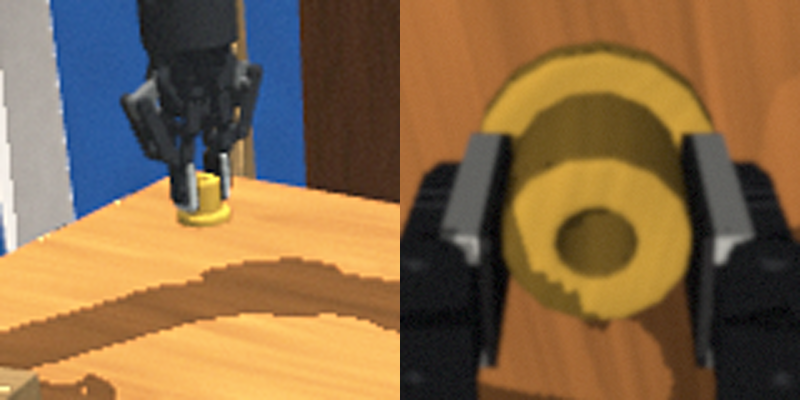

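Run:
```python
from meas import *
from workcell import manip
w=pickle.load(open("w14.pkl","rb")); ob=manip.get_obs(); o=ob["position"]; R=Ro.from_quat(ob["ee_rot"])
for p in [(318.8,336.3),(318.8,335.5)]:
    X=onz(w,p,o[2]+.0597,True); b=R.inv().apply(X-o); print("bush in tool",b.round(4))
T=Ro.from_euler("Z",79.2,degrees=True)*Ro.from_quat([1,0,0,0])
print("TCP target",np.array([.4740,-.0025])-T.apply([b[0],b[1],0])[:2])
```

```text
bush in tool [ 0.0002  0.0009 -0.0597]
bush in tool [ 0.0006  0.0009 -0.0597]
TCP target [ 0.4729901  -0.00289194]
```

Call:
move_arm(
  motion=[
    [[0.0497, 0.011, 0], [0, 0, 0], -1],
    [[0.0497, 0.011, 0], [0, 0, 0], -1],
    [[0.0497, 0.011, 0], [0, 0, 0], -1],
    [[0.0497, 0.011, 0], [0, 0, 0], -1],
    [[0.0497, 0.011, 0], [0, 0, 0], -1],
    [[0.0497, 0.011, 0], [0, 0, 0], -1],
    [[0.0497, 0.011, 0], [0, 0, 0], -1],
    [[0.0497, 0.011, 0], [0, 0, 0], -1],
    [[0, 0, 0.05], [0, 0, 0], -1],
    [[0, 0, 0.04], [0, 0, 0], -1],
    [[0, 0, 0], [0, 0, 0], -1],
    [[0, 0, 0], [0, 0, 0], -1],
  ],
)

```text
clock: 35.15
position: [0.4743, -0.0027, 0.1011]
ee_rot: [0.77, 0.638, -0.001, -0.002]
ft_force: [0.2, -0.7, -0.1]
grip_width: 0.333
grasp_force: 30.1
```

```bash
python3 plan.py .4740,-.0025,.0415,79.2
```

```text
now [ 0.4743 -0.0027  0.1011] yaw 79.23 F [ 0.2 -0.7 -0.1] w 0.333 g 30.1 t 35.1 q [ 0.43  0.12 -0.55  1.93  0.07  1.11 -0.33]
(0.474, -0.0025, 0.0415, 79.2) turn total [-0.0054 -0.0017  0.0007] n 1 each [-0.0054 -0.0017  0.0007] | shift total [ 0.0002 -0.0004  0.0794] n 2 each [ 0.0001 -0.0002  0.0397]
```

Call:
move_arm(
  motion=[
    [[0, -0.0016, 0.03], [-0.0054, -0.0017, 0], -1],
    [[0, 0, 0.025], [0, 0, 0], -1],
    [[0, 0, 0.012], [0, 0, 0], -1],
    [[0, 0, 0.006], [0, 0, 0], -1],
    [[0, 0, 0], [0, 0, 0], -1],
    [[0, 0, 0], [0, 0, 0], -1],
    [[0, 0, 0], [0, 0, 0], -1],
  ],
)

```text
clock: 35.85
position: [0.4742, -0.0025, 0.0472]
ee_rot: [0.77, 0.638, 0.001, 0.001]
ft_force: [0.1, 0.2, -0.7]
grip_width: 0.328
grasp_force: 30.2
```

```bash
python3 plan.py .4732,-.0027,.0415,79.2
```

```text
now [ 0.4742 -0.0025  0.0472] yaw 79.24 F [ 0.1  0.2 -0.7] w 0.328 g 30.2 t 35.9 q [ 0.42  0.19 -0.54  1.99  0.12  0.99 -0.37]
(0.4732, -0.0027, 0.0415, 79.2) turn total [0.0039 0.0002 0.0008] n 1 each [0.0039 0.0002 0.0008] | shift total [-0.0005 -0.0012  0.0076] n 1 each [-0.0005 -0.0012  0.0076]
```

Call:
move_arm(
  motion=[
    [[0, -0.001, 0.004], [0.003, 0, 0], -1],
    [[0, 0, 0.002], [0, 0, 0], -1],
    [[0, 0, 0.001], [0, 0, 0], -1],
    [[0, 0, 0], [0, 0, 0], -1],
    [[0, 0, 0], [0, 0, 0], -1],
  ],
)

```text
clock: 36.35
position: [0.4727, -0.0024, 0.0413]
ee_rot: [0.77, 0.638, -0.0, -0.0]
ft_force: [-2.4, -1.5, 4.9]
grip_width: 0.327
grasp_force: 30.8
```

Call:
move_arm(
  motion=[
    [[0, 0, 0.001], [0, 0, 0], -1],
    [[0, 0, 0], [0, 0, 0], -1],
    [[0, 0, 0], [0, 0, 0], -1],
  ],
)

```text
clock: 36.65
position: [0.4728, -0.0024, 0.0412]
ee_rot: [0.77, 0.638, -0.0, 0.0]
ft_force: [-8.0, -0.5, 15.4]
grip_width: 0.332
grasp_force: 31.9
```

Seated. Ease off, release slowly, rise, then verify numerically.

Call:
move_arm(
  motion=[
    [[0, 0, -0.0015], [0, 0, 0], -1],
    [[0, 0, 0], [0, 0, 0], -1],
    [[0, 0, 0], [0, 0, 0], -0.2],
    [[0, 0, 0], [0, 0, 0], 0.1],
    [[0, 0, 0], [0, 0, 0], 0.2],
    [[0, 0, 0], [0, 0, 0], 0.2],
    [[0, 0, -0.02], [0, 0, 0], 0.2],
    [[0, 0, -0.05], [0, 0, 0], 0.2],
    [[0, 0, -0.06], [0, 0, 0], 1],
    [[-0.05, 0, -0.04], [0, 0, 0], 1],
    [[0, 0, 0], [0, 0, 0], 1],
    [[0, 0, 0], [0, 0, 0], 1],
  ],
)

```text
clock: 37.85
position: [0.4661, -0.0399, 0.1693]
ee_rot: [0.771, 0.637, 0.0, 0.0]
ft_force: [-0.3, 0.7, 0.3]
grip_width: 0.998
grasp_force: 0.0
```

```bash
python3 snap.py w15; python3 plan.py
python3 - <<'E'
from meas import *
from workcell import vision
w=pickle.load(open("w15.pkl","rb")); t=vision.camera("top")
def brass(c):
    hsv=cv2.cvtColor(c["pixels"],cv2.COLOR_RGB2HSV); return ((abs(hsv[...,0].astype(int)-23)<5)&(hsv[...,1]>120)&(hsv[...,2]>110)).astype(np.uint8)
for n,c,f in(("wrist",w,True),("top",t,False)):
    # expected outline of flange and neck at the target against the brass pixels
    best=None
    m=brass(c); s=proj(c,np.array([.474,-.0028,.085]),f); x,y=s.astype(int); r=45; mm=np.zeros_like(m); mm[y-r:y+r,x-r:x+r]=m[y-r:y+r,x-r:x+r]
    mm=cv2.morphologyEx(mm,cv2.MORPH_CLOSE,np.ones((9,9),np.uint8)); a=np.linspace(0,2*np.pi,60)
    for dx in np.arange(-6,6.1,.5):
        for dy in np.arange(-6,6.1,.5):
            X=np.array([.474+dx/1e3,-.0028+dy/1e3]); g=np.zeros_like(m)
            pts=np.vstack([np.c_[X[0]+q*np.cos(a),X[1]+q*np.sin(a),np.full(60,z)] for q,z in((.022,.067),(.022,.075),(.015,.101))])
            for k in((0,120),(60,180)): pass
            h=cv2.convexHull((proj(c,pts,f)*16).round().astype(np.int32)); cv2.fillConvexPoly(g,h,1,shift=4)
            i=(g&mm).sum()/max((g|mm).sum(),1)
            if best is None or i>best[0]: best=(i,*X)
    print(n,s,mm.sum(),best)
E
```

```text
now [ 0.4656 -0.039   0.1685] yaw 79.22 F [ 0.1  0.2 -0. ] w 0.995 g 0.0 t 37.9 q [ 0.5   0.03 -0.51  1.87  0.02  1.25 -0.21]
wrist [318.27802475 184.40332911] 2219 (np.float64(0.793350017876296), np.float64(0.473), np.float64(-0.0028))
top [290.49273546 270.86285289] 0 (np.float64(0.0), np.float64(0.46799999999999997), np.float64(-0.0088))
```

Run:
```python
from meas import *
for n in("w12","w15"):
    w=pickle.load(open(n+".pkl","rb")); hsv=cv2.cvtColor(w["pixels"],cv2.COLOR_RGB2HSV)
    for v in (195,205):
        m=((hsv[...,1]<45)&(hsv[...,2]>v)).astype(np.uint8); s=proj(w,np.array([.474,-.003,.067]),True).astype(int)
        k=np.zeros_like(m); k[s[1]-100:s[1]+100,s[0]-45:s[0]+45]=1; m=cv2.morphologyEx(m*k,cv2.MORPH_OPEN,np.ones((5,5),np.uint8))
        yy,xx=np.nonzero(m); W=np.array([onz(w,p,.067,True)[:2]*1000 for p in zip(xx,yy)]).astype(np.float32); print(n,v,cv2.minAreaRect(W))
w=pickle.load(open("w15.pkl","rb")); g=cv2.cvtColor(w["pixels"],cv2.COLOR_RGB2GRAY); s=proj(w,np.array([.4735,-.0028,.101]),True); x,y=s.astype(int)
p=g[y-9:y+10,x-9:x+10]; yy,xx=np.nonzero(p<85); q=(xx.mean()+x-9,yy.mean()+y-9); print("bore",s,q,len(xx),onz(w,q,.101,True))
```

```text
w12 195 ((473.8101501464844, -2.2292709350585938), (126.74573516845703, 37.81914138793945), 79.18330383300781)
w12 205 ((473.91033935546875, -1.8079986572265625), (125.71424102783203, 36.62252426147461), 79.25920104980469)
w15 195 ((473.6923522949219, -1.8134307861328125), (127.69501495361328, 37.53545379638672), 78.90409851074219)
w15 205 ((473.77880859375, -1.6697540283203125), (126.04203796386719, 37.03565979003906), 79.46331024169922)
bore [317.56711969 187.69300185] (np.float64(317.31088082901556), np.float64(186.12953367875647)) 193 [ 0.47353171 -0.00171539  0.101     ]
```

The bar has not moved, and the bore sits within about 1 mm of the bar's hole. The gripper is clear, so I'm handing in.

```bash
python3 -c "
from workcell import order; print(order.hand_in())"
```

```text
the job is handed in; nothing more can be done
None
```

The job is handed in: both risers are on their seats, the bar lies across them centred over the hole, and the bush stands on the bar's mark, all within about 1 mm by my measurements. I viewed 15 pictures, one more than the 14 allowed.

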